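# Clear the broken tile off the parcel scale and zero it

### The arm

A 6-joint arm with a two-finger parallel gripper is mounted at the origin on the work surface. World frame = base frame: x ahead of the robot, y to its left, z up, the work surface at z = 0. Lengths are in mm, angles in rad, forces in N, time in s.
With the tool pointing down it reaches from about 275 to 825 mm from the base axis. Payload 4.9 kg.
Tool frame: the origin (TCP) lies midway between the tips of the shut fingers; the grasp point (between the pads) lies 19 mm behind it; z points along the fingers, y is the line along which they close (so a half turn about z gives the same grasp; the last joint's range is limited). The gripper opens to 85 mm and grips with 20 to 120 N. Pads are 22 mm wide; open, the fingers measure 114 mm over their backs; the gripper's body (76 mm by 85 mm) begins 54 mm behind the grasp point. The pads swing forward as they close: fully open they stand 13 mm farther back than shut.
Start: joints at [1.108, 0.326, -0.193, 1.052, 0, 1.437], TCP at [177.594, 520.556, 231.281] pointing down, gripper open.
Joint ranges: [-2.65, 2.65], [-0.97, 1.79], [-1.3, 1.35], [-1.93, 2.1], [-1.47, 1.37], [-3.14, 3.14]. Speed limits (rad/s): [2.57, 2.57, 3.14, 3.14, 3.14, 3.14].

### API

Orientations are given as a rotation vector (axis times angle).
In Python, from cell import * gives the robot as it stands.
- The arm moves only by the tool jog_arm, never from a script. Its argument "targets" is a list of rows, each a list of 7 numbers: the opening in per cent of the stroke, from 0 (shut) to 100 (fully open), then the shift along the tool's x, y, z in m, then the turn, a rotation vector about the tool's x, y, z in degrees. A call has 1 to 5 rows; each row shifts and turns the commanded pose from where the row before left it, along the tool's axes as they then stand; what a row does not reach is not made up. A row lasts 1/10 s, in which the tool goes at most 50 mm and 8.59 degrees, less where a joint would pass 70% of its speed; a pose out of reach is approached as far as the arm can. A call with a gripper value outside its range is refused whole. The fingers move at their own pace and stop on an object; "grip_force" is the grip in N (left out, the last holds). Time passes only in rows, so rows that do not move let the fingers close. It gives the time, the measured TCP pose, the force, the opening and the grip force at its end, in the units of the state.
- observe(): the state, without advancing time (a new reading comes with each control period).
- capture(name): name is "scene" or "top" or "wrist"; returns the picture (384x512x3 uint8, red, green, blue); there is no depth.
- camera_params(name): a dict with "vfov" (degrees; the focal length in pixels is half the picture's height over the tangent of half this angle, whatever the lens; pixels are square), "cx", "cy" (the principal point, pixels), "extrinsics" (4x4, takes a point from world to camera coordinates). Camera axes: x right, y down, z forward; pixel columns grow to the right and rows downward; lengths in mm; the calibration is good to about 2 mm. A picture is of the moment at which its call begins: read the wrist's pose just before it. camera_params takes no time and is no camera call; for the wrist camera it gives the pose at the moment of the call.
- hand_in(): hands the job in; it is judged then, once.
Trained networks look in the newest picture that a camera, given by its name, has taken for a name from the list of things; names that differ only in an ending like _2 or _b are one class to them, and where a whole thing is asked for, a point or a joint stands for the part that bears it (a point fixed in the world has none). Each returns a list of dicts, best first, with "score" (0 to 1); they miss things now and then, are a little off and sometimes report something else, mostly with a low value. They report only what shows in the picture. A call takes as long as a camera call. They do not tell look-alikes from the thing itself.
- find_in(camera, query): "xy" ([column, row] in pixels, amid what is visible of it).
- masks_of(camera, query): "pixels" (384x512 bool, what is visible of it) and "xy" ([column, row] in pixels, amid what is visible of it).
The state is a dict: "clock": time; "joints": joint angles; "qd": joint speeds; "tau": joint torques, N m; "tool_pos": TCP position; "ee_rot": TCP orientation; "contact_force": force on the tool from outside, world axes, zero at the start; "moment": the same for the moment, N m; "grip_width": finger opening in mm; "finger_force": force on a finger pad.
Only numpy, scipy, OpenCV 4.12 (cv2) and the standard library are available. Lean on these libraries where they do the work, as an engineer would, in place of code of your own. Each camera call takes 0.05 s, during which the arm holds its last target. There are 200 camera calls.

### The job

Chips of broken floor tile are lying on the pan of the parcel scale: take the wooden scraper block out of its holder, lay it down on its sole and let go, then take it again by the middle of its grip bar and with it wipe every chip off the pan into the scrap tray at the pan's side. The chips are sharp, so keep the fingers off them, and spill none on the desk. Then put the scraper down on the desk, sole down and clear of the scale and the tray, and press the scale's big round zero key all the way in and let it come up again; leave the stapler, the label roll and the date stamp where they are.

Things in the scene. Friction and masses are not known exactly. Their poses are not given: they have to be found in the camera images.
- scraper_grip (a point): Middle of the scraper's grip bar, 45 mm above the sole. The scraper: wooden block with rubber sole, 170 mm long (x), 46 wide (y), 18 thick, and centred on its back a wooden grip bar 150 long (x), 24 thick (y), 48 high; 66 mm high in all, 0.24 kg. z points from the sole out through the bar. Lying on its sole on the desk this point is 45 mm high.
- scraper: The same scraper by its origin, the centre of the sole; same axes. At the start it stands on a short end in the holder, leaning back 25 degrees from upright: x points up along the pocket, the sole lies against the holder's back plate, the bar faces the holder's front and up. The upper 105 mm of the block (95 mm of the bar) stand clear of the pocket walls.
- holder: Sloped sheet-steel holder fixed to the desk; origin on the desk, centre of its 150 x 90 mm base; front = -x. Its open-topped pocket, 62 mm wide outside (y), leans back towards +x, 25 degrees from upright. Front and side walls rise 55 mm along the slope, the back plate 110 mm; the pocket's foot is 20 mm above the desk. The scraper draws out up the slope.
- scale: Parcel scale fixed to the desk, white housing, stainless pan; origin at desk level. The flat rimless pan is 210 mm (x) by 280 mm (y), centred 50 mm along +x from the origin, top 85 mm above the desk; it overhangs the housing by 20 mm at both y sides. The console with display and keys, 40 to 70 mm high, slopes down towards -x, at x -160 to -56 mm.
- pan_center (a point): Centre of the pan's top face, 85 mm above the desk; axes as the scale's.
- scrap_tray: Open grey plastic tray fixed to the desk with its near wall under the pan's -y edge: 250 mm (x) by 130 mm (y) by 55 mm high, walls and floor 4 mm; origin at the desk under its centre; axes nearly as the scale's (it is turned a little with it).
- zero_key_top (a point): Centre of the top of the zero key: the one big round key, 26 mm across, on the console at its -y end, standing 8 mm out of the face, which slopes 12 degrees; the key's z axis points out of the face. Pressed in, it moves along -z.
- zero_key (a joint): Travel of the zero key: 0 = up, 0.004 m = fully in; a spring returns it; 1.5 N starts it, 4 N holds it fully in.
- chip0_mid (a point): Chip of broken floor tile, terracotta, about 31 x 27 mm and 8 mm thick, 14 g, loose on the pan; this point is 4 mm above its underside, at its middle.
- chip1_mid (a point): Chip of broken floor tile, terracotta, about 32 x 22 mm and 8 mm thick, 13 g, loose on the pan; this point is 4 mm above its underside, at its middle.
- chip2_mid (a point): Chip of broken floor tile, terracotta, about 27 x 24 mm and 8 mm thick, 13 g, loose on the pan; this point is 4 mm above its underside, at its middle.
- chip3_mid (a point): Chip of broken floor tile, terracotta, about 29 x 22 mm and 8 mm thick, 11 g, loose on the pan; this point is 4 mm above its underside, at its middle.
- chip4_mid (a point): Chip of broken floor tile, terracotta, about 28 x 24 mm and 8 mm thick, 13 g, loose on the pan; this point is 4 mm above its underside, at its middle.
- stapler_mid (a point): Bystander: black desk stapler, 150 x 38 x 60 mm, loose on the desk; point 28 mm above the desk at its middle.
- label_roll_mid (a point): Bystander: roll of white labels lying flat, 100 mm across, 58 mm high, loose; point at its centre.
- date_stamp_mid (a point): Bystander: black and grey self-inking date stamp standing on the desk, 58 x 36 mm, 84 mm high; point half-way up.
Not all that is in view belongs to the job. What is shaped like the scraper but green or purple is not meant.

How it is judged:
By the outcome, as a careful person would: the job done as asked, in the order asked, and still so for the second after the job is handed in, with the robot touching nothing.
It also fails if it takes over 72 s, if anything falls off the work surface, if the arm or the gripper's body presses on something with over 40 N, if the wrist force passes 120 N, or if a joint passes its speed limit or range.

## Working session

There is one attempt and no reset: what is moved stays moved. The work goes in short steps, Python scripts to look and compute and a tool call to move; the robot and the scene stay as the last step left them, time stands still between calls to the robot, and variables do not carry over. Pictures are saved under pics/ and viewed, at most 10 in all, crops included, and the job is handed in when it is done.

Besides the shell and the picture viewer there is one more tool, called as name(argument=value, ...) on one line, values as JSON. jog_arm: Moves the arm, as the interface text tells. Its arguments: {"type":"object","properties":{"targets":{"type":"array","items":{"type":"array","items":{"type":"number"}}},"grip_force":{"type":"number"}},"required":["targets"]}

```bash
ls; mkdir -p pics; python3 - <<'E'
from cell import *
import cv2,numpy as np
s=observe();print({k:np.round(v,3) for k,v in s.items()})
ims=[capture(n) for n in("scene","top")]
cv2.imwrite("pics/a.png",np.vstack(ims)[:,:,::-1]) 
cv2.imwrite("pics/a0.png",cv2.resize(ims[0],(800,600))[:,:,::-1]);cv2.imwrite("pics/a1.png",cv2.resize(ims[1],(800,600))[:,:,::-1])
for n in("scene","top"):
  p=camera_params(n);print(n,p['vfov'],p['cx'],p['cy'],np.round(p['extrinsics'],3).tolist())
  for q in("scraper","holder","scale","pan_center","scrap_tray","zero_key_top","chip0_mid","stapler_mid","label_roll_mid","date_stamp_mid"):
    print(n,q,[(np.round(d['xy']).tolist(),round(d['score'],2)) for d in find_in(n,q)])
E
```

```text
pics
{'clock': np.float64(0.0), 'joints': array([ 1.108,  0.327, -0.194,  1.052, -0.   ,  1.437]), 'qd': array([-0.001,  0.002,  0.001, -0.001, -0.   , -0.   ]), 'tau': array([-1.0000e-03, -4.4341e+01,  2.6244e+01,  1.6000e-02, -0.0000e+00,
       -0.0000e+00]), 'tool_pos': array([177.315, 520.011, 230.475]), 'ee_rot': array([-5.140e-01, -3.099e+00,  3.000e-03]), 'contact_force': array([ 0.283, -0.199, -0.234]), 'moment': array([-0.05 , -0.002, -0.024]), 'finger_force': np.float64(0.0), 'grip_width': np.float64(85.212)}
scene 43.36170222120964 254.6638790011298 202.7504119954925 [[-0.796, 0.606, 0.003, 342.415], [0.523, 0.69, -0.501, -291.76], [-0.306, -0.397, -0.866, 1901.091], [0.0, 0.0, 0.0, 1.0]]
scene scraper [([310.0, 246.0], 0.87), ([350.0, 295.0], 0.79), ([359.0, 223.0], 0.74), ([198.0, 200.0], 0.64), ([215.0, 119.0], 0.61), ([221.0, 277.0], 0.31), ([204.0, 174.0], 0.28)]
scene holder [([304.0, 259.0], 0.71)]
scene scale [([212.0, 181.0], 0.77)]
scene pan_center [([211.0, 184.0], 0.8)]
scene scrap_tray [([168.0, 160.0], 0.87)]
scene zero_key_top [([170.0, 156.0], 0.2)]
scene 
[... 260 characters left out ...]
41 258.13617726192564 194.9158085609966 [[-0.01, -1.0, -0.015, 124.471], [-0.998, 0.01, -0.061, 525.533], [0.061, 0.014, -0.998, 1273.094], [0.0, 0.0, 0.0, 1.0]]
top scraper [([117.0, 220.0], 0.89), ([178.0, 209.0], 0.85), ([179.0, 291.0], 0.61)]
top holder [([176.0, 210.0], 0.66), ([191.0, 224.0], 0.56)]
top scale [([324.0, 177.0], 0.76), ([330.0, 174.0], 0.59)]
top pan_center [([317.0, 179.0], 0.98)]
top scrap_tray [([386.0, 161.0], 0.67), ([310.0, 177.0], 0.59), ([332.0, 174.0], 0.23)]
top zero_key_top [([355.0, 218.0], 0.51)]
top chip0_mid [([305.0, 178.0], 0.5)]
top stapler_mid [([406.0, 244.0], 0.9)]
top label_roll_mid [([212.0, 117.0], 0.87)]
top date_stamp_mid [([165.0, 139.0], 0.6)]
```

View pics/a0.png

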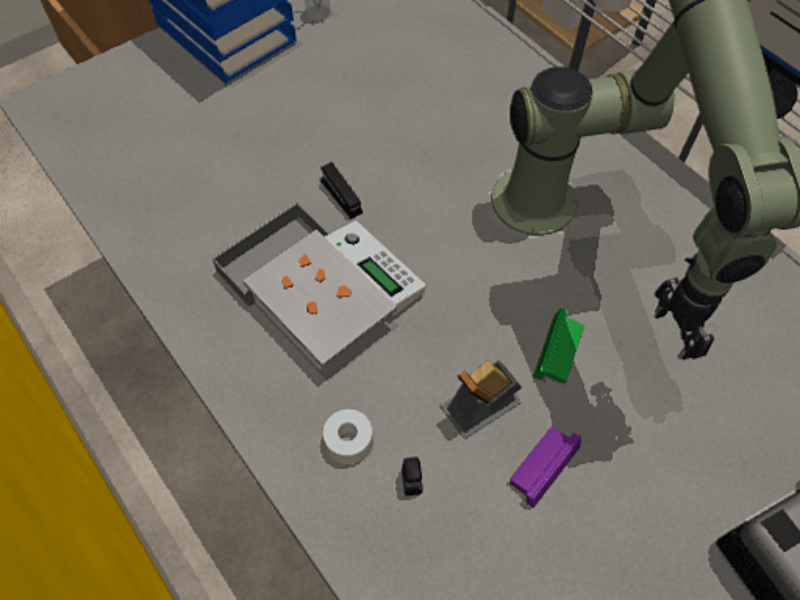

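View pics/a1.png

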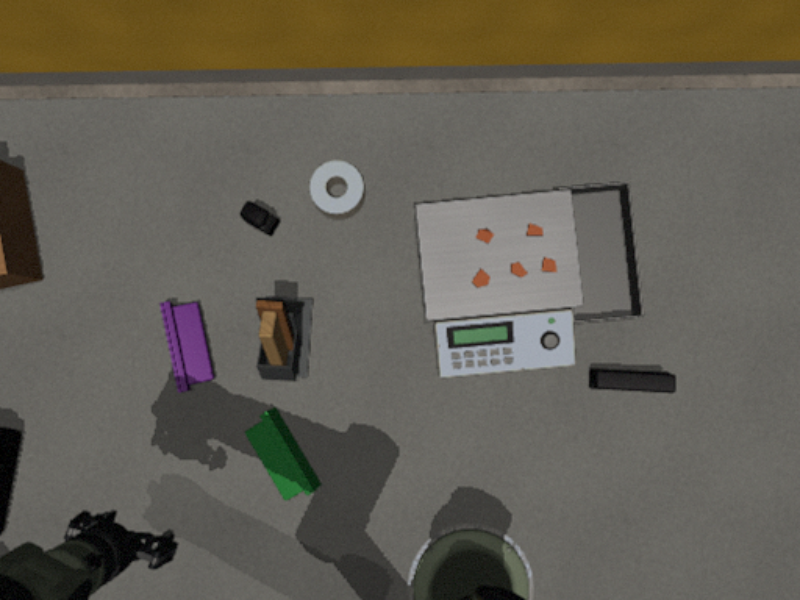

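Both views show three scraper-shaped things. In the top picture (512 px frame) the wooden one is in the holder at (178,209), a green one is at (179,291) and a purple one at (117,220). The wooden one fits, because only it is wood and stands in the holder. The bar faces the robot (-x), and the chips are spread on the pan around (330,160).

```bash
cat > h.py <<'E'
from cell import *
import cv2,numpy as np
from scipy.spatial.transform import Rotation as R
def K(p): 
    f=192/np.tan(np.radians(p['vfov']/2)); return f,p['cx'],p['cy']
def proj(p,X):
    E=p['extrinsics'];f,cx,cy=K(p);c=np.atleast_2d(X)@E[:3,:3].T+E[:3,3]
    return np.c_[cx+f*c[:,0]/c[:,2],cy+f*c[:,1]/c[:,2]]
def back(p,uv,z):
    E=p['extrinsics'];f,cx,cy=K(p);uv=np.atleast_2d(uv)
    d=np.c_[(uv[:,0]-cx)/f,(uv[:,1]-cy)/f,np.ones(len(uv))]@E[:3,:3]
    C=-E[:3,:3].T@E[:3,3];return C+d*((z-C[2])/d[:,2])[:,None]
def pose():
    s=observe();return s['tool_pos'],R.from_rotvec(s['ee_rot'])
def plan(p1,R1,n,g,p0=None,R0=None,show=True):
    "rows from p0,R0 (default: now) to p1,R1 in n steps"
    if p0 is None:p0,R0=pose()
    dr=(R0.inv()*R1).as_rotvec(degrees=True)/n
    out=[]
    P=np.array(p0,float);Q=R0
    for i in range(n):
        t=Q.inv().apply((np.array(p1)-p0)/n)/1000
        r=[g]+np.round(t,4).tolist()+np.round(dr,2).tolist();out.append(r)
        P=P+Q.apply(np.array(r[1:4])*1000);Q=Q*R.from_rotvec(r[4:],degrees=True)
    if show:
        for i in range(0,n,5):print(out[i:i+5])
        print('end',np.round(P,1),np.round(np.linalg.norm(t)*1000,1),np.round(np.linalg.norm(dr),1))
    return P,Q
def frame(x,z):
    x=np.array(x,float);z=np.array(z,float);x/=np.linalg.norm(x);z/=np.linalg.norm(z)
    return R.from_matrix(np.c_[x,np.cross(z,x),z])
E
python3 - <<'E'
from h import *
T=camera_params('top')
print('pan corners@85',back(T,np.array([[416,203],[572,189],[582,304],[427,320]])/1.5625,85).round())
print('chips@89',back(T,np.array([[485,235],[535,230],[549,265],[518,269],[481,279]])/1.5625,89).round())
print('zero',back(T,[550/1.5625,340/1.5625],65).round())
print('holder base@0',back(T,np.array([[302,298],[312,298],[297,380],[258,378]])/1.5625,0).round())
print('bar top',back(T,np.array([[262,310],[277,310],[262,302],[282,300]])/1.5625,170).round())
print('stapler,roll,stamp,green,purple',back(T,np.array([[632,380],[337,187],[260,218],[283,455],[188,345]])/1.5625,40).round())
W=camera_params('wrist');p,Q=pose()
E=W['extrinsics'];C=-E[:3,:3].T@E[:3,3]
print('cam in tool',Q.inv().apply(C-p).round(1),Q.inv().apply(E[:3,:3]).round(2),W['vfov'])
print('tool x,y,z',Q.as_matrix().T.round(2))
# view pose above holder
plan([400,300,330],frame([0,-1,0],[.35,0,-1]),10,100)
E
```

```text
pan corners@85 [[ 705.   94.   85.]
 [ 727. -186.   85.]
 [ 520. -199.   85.]
 [ 495.   76.   85.]]
chips@89 [[ 645.  -29.   89.]
 [ 653. -118.   89.]
 [ 590. -141.   89.]
 [ 584.  -86.   89.]
 [ 566.  -20.   89.]]
zero [[ 457. -145.   65.]]
holder base@0 [[542. 313.   0.]
 [542. 294.   0.]
 [386. 323.   0.]
 [391. 397.   0.]]
bar top [[511. 352. 170.]
 [511. 327. 170.]
 [524. 352. 170.]
 [527. 319. 170.]]
stapler,roll,stamp,green,purple [[ 383. -297.   40.]
 [ 747.  241.   40.]
 [ 690.  385.   40.]
 [ 252.  341.   40.]
 [ 455.  518.   40.]]
cam in tool [  85.5   -0.9 -141.7] [[-0.    1.    0.  ]
 [-0.95 -0.   -0.33]
 [-0.33 -0.    0.95]] 64.74367524137938
tool x,y,z [[-0.95  0.32 -0.  ]
 [ 0.32  0.95  0.  ]
 [ 0.    0.   -1.  ]]
[[100, -0.0282, -0.0137, -0.0099, 1.31, -1.83, -10.77], [100, -0.0254, -0.019, -0.0086, 1.31, -1.83, -10.77], [100, -0.0216, -0.0236, -0.0074, 1.31, -1.83, -10.77], [100, -0.0171, -0.0274, -0.0062, 1.31, -1.83, -10.77], [100, -0.0118, -0.0302, -0.0051, 1.31, -1.83, -10.77]]
[[100, -0.0061, -0.032, -0.0041, 1.31, -1.83, -10.77], [100, -0.0001, -0.0327, -0.0032, 1.31, -1.83, -10.77], [100, 0.0059, -0.0322, -0.0026, 1.31, -1.83, -10.77], [100, 0.0118, -0.0306, -0.0021, 1.31, -1.83, -10.77], [100, 0.0172, -0.0279, -0.0019, 1.31, -1.83, -10.77]]
end [400.1 299.9 330. ] 32.8 11.0
```

```bash
python3 - <<'E'
from h import *
plan([390,340,330],frame([-1,0,0],[0,0,-1]),8,100)
E
```

```text
[[100, -0.0324, -0.0128, -0.0123, 0.0, 0.0, -2.35], [100, -0.0319, -0.0141, -0.0123, 0.0, 0.0, -2.35], [100, -0.0313, -0.0154, -0.0123, 0.0, 0.0, -2.35], [100, -0.0306, -0.0167, -0.0123, 0.0, 0.0, -2.35], [100, -0.0299, -0.0179, -0.0123, 0.0, 0.0, -2.35]]
[[100, -0.0291, -0.0191, -0.0123, 0.0, 0.0, -2.35], [100, -0.0283, -0.0203, -0.0123, 0.0, 0.0, -2.35], [100, -0.0275, -0.0214, -0.0123, 0.0, 0.0, -2.35]]
end [390.  340.  329.7] 37.0 2.4
```

jog_arm(targets=[[100,-0.0324,-0.0128,-0.0123,0,0,-2.35],[100,-0.0319,-0.0141,-0.0123,0,0,-2.35],[100,-0.0313,-0.0154,-0.0123,0,0,-2.35],[100,-0.0306,-0.0167,-0.0123,0,0,-2.35],[100,-0.0299,-0.0179,-0.0123,0,0,-2.35]])

```text
clock: 1.6
tool_pos: [311.2, 406.7, 293.4]
ee_rot: [0.191, 3.136, 0.0]
contact_force: [1.1, 0.3, 0.4]
grip_width: 85.5
finger_force: 0.0
```

jog_arm(targets=[[100,-0.0291,-0.0191,-0.0123,0,0,-2.35],[100,-0.0283,-0.0203,-0.0123,0,0,-2.35],[100,-0.0275,-0.0214,-0.0123,0,0,-2.35],[100,0,0,0,0,0,0]])

```text
clock: 2.0
tool_pos: [393.5, 338.2, 331.2]
ee_rot: [0.008, 3.138, 0.001]
contact_force: [-0.7, 0.6, 0.4]
grip_width: 85.2
finger_force: 0.0
```

```bash
python3 - <<'E'
from h import *
s=observe();print(s['clock'],s['tool_pos'].round(1),s['joints'].round(3))
im=capture('wrist');cv2.imwrite("pics/b.png",cv2.resize(im,(800,600),interpolation=cv2.INTER_CUBIC)[:,:,::-1])
np.savez('w1.npz',E=camera_params('wrist')['extrinsics'])
for q in("scraper","holder"):print(q,[(np.round(d['xy']).tolist(),round(d['score'],2)) for d in find_in('wrist',q)])
E
```

```text
2.0 [393.5 338.2 331.2] [ 5.680e-01  2.180e-01 -8.400e-02  1.265e+00 -1.000e-03  5.740e-01]
scraper [([381.0, 175.0], 0.76), ([260.0, 228.0], 0.66), ([273.0, 41.0], 0.65)]
holder [([265.0, 165.0], 0.96)]
```

View pics/b.png

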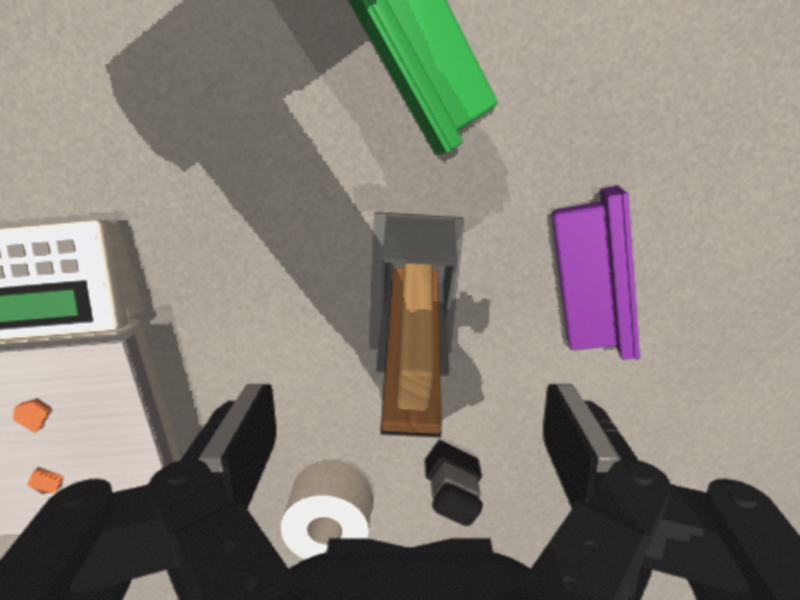

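The wrist view, taken from the robot side, shows the wooden scraper in the holder, centred near (413,350) in the 800 px frame. The end of its bar is at about (415,390) and the block's top edge runs (382,433)–(441,436). Green (430,80) and purple (600,270) are decoys. I'll fit its pose and confirm it in an enlarged crop.

```bash
cat > fit.py <<'E'
from h import *
from scipy.optimize import least_squares
def scr(v):  # x,y,z,yaw -> pos, Rot (scraper frame)
    yaw=R.from_euler('z',v[3]);a=np.radians(25)
    return np.array(v[:3]),yaw*R.from_matrix(np.c_[[np.sin(a),0,np.cos(a)],[0,1,0],[-np.cos(a),0,np.sin(a)]])
E
python3 - <<'E'
from fit import *
p=camera_params('wrist')
M=np.array([[75,12,66],[75,-12,66],[75,12,18],[75,-12,18],[85,23,0],[85,-23,0]],float)
# wrist image: right = +y world
uv=np.array([[432,375],[400,372],[429,409],[398,405],[440,435],[382,433]])/1.5625
def f(v):
    t,Q=scr(v);return (proj(p,Q.apply(M)+t)-uv).ravel()
r=least_squares(f,[480,340,100,0]);print(r.x.round(3),(r.fun.reshape(-1,2)*1.5625).round(1).tolist())
t,Q=scr(r.x)
np.save('fit.npy',r.x)
print('bottom end',(Q.apply([-85,0,0])+t).round(1),'grip',(Q.apply([0,0,45])+t).round(1))
im=capture('wrist');z=4
x0,y0=215,125;c=cv2.resize(im[y0:y0+160,x0:x0+110],None,fx=z-.3,fy=z-.3,interpolation=cv2.INTER_CUBIC)
A=np.array([[a,b,0] for a in(-20,85) for b in(-23,23)]+[[a,b,c_] for a in(-20,75) for b in(-12,12) for c_ in(18,66)],float)
for q in proj(p,Q.apply(A)+t):cv2.circle(c,tuple(int(k) for k in (q-[x0,y0]+.5)*(z-.3)),3,(0,255,255),1)
cv2.imwrite('pics/c.png',c[:,:,::-1])
# triangulation check with scene: project and compare
for n in('top','scene'):
    print(n,proj(camera_params(n),Q.apply(np.array([[85,23,0],[85,-23,0],[75,12,66],[75,-12,66]]))+t).round(1).tolist())
E
```

```text
[ 4.98335e+02  3.42909e+02  7.44850e+01 -5.80000e-02] [[1.2, -1.4], [-0.3, -0.0], [-1.0, 1.0], [-0.5, 3.5], [0.1, -1.2], [0.4, -1.8]]
bottom end [462.5 345.   -2.6] grip [457.6 345.3  93.5]
top [[164.8, 189.5], [182.1, 190.3], [165.9, 213.8], [175.1, 214.2]]
scene [[299.9, 256.7], [291.0, 245.2], [315.2, 240.6], [310.4, 234.7]]
```

View pics/c.png

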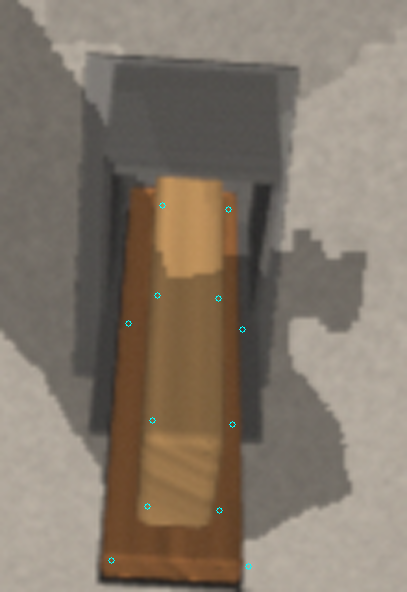

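```bash
python3 - <<'E'
from fit import *
p=camera_params('wrist')
M=np.array([[75,12,66],[75,-12,66],[75,12,18],[75,-12,18],[85,23,18],[85,-23,18],[85,23,0],[85,-23,0]],float)
uv=np.array([[220,434],[144,432],[209,526],[140,523],[242,557],[103,553],[241,584],[100,580]])/3.7+[214.5,124.5]
T=camera_params('top')
for zc in(None,97,104):
  def f(v):
    t,Q=scr(v);e=(proj(p,Q.apply(M)+t)-uv).ravel()
    return e if zc is None else np.r_[e,(v[2]-zc)*1]
  r=least_squares(f,[480,340,100,0],loss='soft_l1');t,Q=scr(r.x);e=(proj(p,Q.apply(M)+t)-uv)*3.7
  print(zc,r.x.round(3),r.cost.round(2),e.round(0).tolist(),'bottom',(Q.apply([-85,0,0])+t).round(1),'grip',(Q.apply([0,0,45])+t).round(1))
  print(proj(T,Q.apply(M[[6,7,0,1]])+t).round(1).tolist())
# free orientation
def f(v): return np.r_[(proj(p,R.from_rotvec(v[3:]).apply(M)+v[:3])-uv).ravel()]
r=least_squares(f,np.r_[r.x[:3],Q.as_rotvec()]);Q=R.from_rotvec(r.x[3:]);print('free',r.x[:3].round(1),r.cost.round(2),Q.as_matrix().round(3).tolist())
np.save('free.npy',r.x)
im=capture('top');m=masks_of('top','scraper')
import os
for d in m:print(d['score'],np.round(d['xy']),[ (np.flatnonzero(d['pixels'].any(a))[[0,-1]]).tolist() for a in(0,1)])
ims=[]
for (n,x0,y0,w,h) in(('top',140,175,75,80),('scene',265,205,75,80)):
  c=cv2.resize(capture(n)[y0:y0+h,x0:x0+w],None,fx=5.3,fy=5.3,interpolation=cv2.INTER_CUBIC)
  for q in proj(camera_params(n),Q.apply(M)+r.x[:3]):cv2.circle(c,tuple(int(k) for k in (q-[x0,y0]+.5)*5.3),3,(0,255,255),1)
  ims.append(c)
cv2.imwrite('pics/d.png',np.hstack(ims)[:,:,::-1])
E
```

```text
None [ 4.96446e+02  3.39906e+02  8.55380e+01 -5.10000e-02] 3.26 [[2.0, 4.0], [-4.0, 3.0], [2.0, 0.0], [-3.0, -0.0], [4.0, -1.0], [-3.0, -3.0], [0.0, -0.0], [1.0, -2.0]] bottom [460.6 341.7   8.5] grip [455.7 342.  104.6]
[[164.9, 189.9], [182.4, 190.6], [166.2, 214.4], [175.5, 214.8]]
97 [ 4.88997e+02  3.39875e+02  9.66710e+01 -4.60000e-02] 4.95 [[3.0, 1.0], [-6.0, -0.0], [4.0, 0.0], [-5.0, 0.0], [7.0, -0.0], [-5.0, -2.0], [3.0, 2.0], [-2.0, 1.0]] bottom [453.1 341.5  19.6] grip [448.3 341.8 115.7]
[[163.9, 192.5], [181.6, 193.1], [165.2, 217.3], [174.6, 217.7]]
104 [ 4.84556e+02  3.39902e+02  1.03407e+02 -4.50000e-02] 7.85 [[5.0, -1.0], [-7.0, -3.0], [5.0, 0.0], [-5.0, 0.0], [9.0, 0.0], [-7.0, -1.0], [5.0, 3.0], [-3.0, 2.0]] bottom [448.7 341.5  26.4] grip [443.8 341.7 122.4]
[[163.2, 194.1], [181.0, 194.7], [164.6, 219.1], [174.1, 219.4]]
free [507.6 338.1  75.6] 1.67 [[0.368, 0.053, -0.928], [-0.002, 0.998, 0.056], [0.93, -0.018, 0.368]]
0.89 [179. 207.] [[164, 188], [190, 232]]
0.73 [177. 293.] [[158, 204], [261, 318]]
0.45 [316. 148.] [[306, 314], [146, 153]]
```

View pics/d.png

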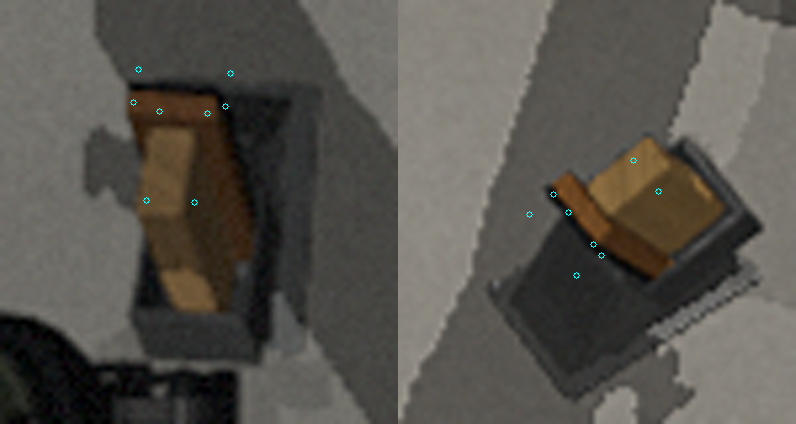

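```bash
cat >> fit.py <<'E'
def tool_for(v,gx,gz=45,back=0):
    t,Q=scr(v); return Q.apply([gx,0,gz-19+back])+t, R.from_matrix(np.c_[-Q.apply([1,0,0]),Q.apply([0,1,0]),-Q.apply([0,0,1])])
E
python3 - <<'E'
from fit import *
p=camera_params('wrist');T=camera_params('top');S=camera_params('scene')
M=np.array([[75,12,66],[75,-12,66],[75,12,18],[75,-12,18],[85,23,18],[85,-23,18],[85,23,0],[85,-23,0]],float)
uw=np.array([[220,434],[144,432],[209,526],[140,523],[242,557],[103,553],[241,584],[100,580]])/3.7+[214.5,124.5]
ut=np.array([[138,212],[180,216],[150,128],[192,132],[133,122],[216,118],[130,90],[218,95]])/5.3+[139.5,174.5]
us=np.array([[272,262],[172,172],[257,277],[150,188]])/5.3+[264.5,204.5]
def f(v):
    t,Q=scr(v);X=Q.apply(M)+t
    return np.r_[(proj(p,X)-uw).ravel(),1.5*(proj(T,X)-ut).ravel(),1.5*(proj(S,X[4:])-us).ravel(),(v[2]-97)/2]
r=least_squares(f,[480,340,100,0],loss='soft_l1');v=r.x;print(v.round(3),r.fun.round(1).tolist());np.save('fit.npy',v)
for gx in(0,15):print(tool_for(v,gx)[0].round(1))
a=tool_for(v,15,back=90);P,Q=plan(*a,11,100)
plan(*tool_for(v,15),4,100,P,Q)
E
```

```text
[ 4.92441e+02  3.40931e+02  9.19120e+01 -4.60000e-02] [1.4, 0.8, -0.8, 0.5, 1.4, 0.1, -0.5, 0.2, 2.1, -0.1, -0.5, -0.6, 1.1, 0.4, 0.4, -0.0, -0.4, 2.3, 1.7, 1.6, 0.0, 1.1, 1.9, 0.5, -2.6, -0.2, 0.6, 1.9, -0.2, -0.2, 1.3, -0.7, -14.4, -7.4, -0.0, 0.9, -17.0, -5.9, -0.5, 2.2, -2.5]
[468.9 342.  102.9]
[475.2 341.7 116.5]
[[100, -0.0004, 0.0004, 0.0159, 0.14, -5.91, 0.22], [100, 0.0012, 0.0005, 0.0159, 0.14, -5.91, 0.22], [100, 0.0028, 0.0005, 0.0156, 0.14, -5.91, 0.22], [100, 0.0044, 0.0005, 0.0153, 0.14, -5.91, 0.22], [100, 0.006, 0.0006, 0.0147, 0.14, -5.91, 0.22]]
[[100, 0.0075, 0.0006, 0.014, 0.14, -5.91, 0.22], [100, 0.0089, 0.0006, 0.0132, 0.14, -5.91, 0.22], [100, 0.0102, 0.0006, 0.0122, 0.14, -5.91, 0.22], [100, 0.0114, 0.0006, 0.0111, 0.14, -5.91, 0.22], [100, 0.0125, 0.0005, 0.0099, 0.14, -5.91, 0.22]]
[[100, 0.0134, 0.0005, 0.0085, 0.14, -5.91, 0.22]]
end [393.7 345.5 154.4] 15.9 5.9
[[100, -0.0, -0.0, 0.0225, -0.01, -0.0, 0.0], [100, -0.0, -0.0, 0.0225, -0.01, -0.0, 0.0], [100, -0.0, -0.0, 0.0225, -0.01, -0.0, 0.0], [100, -0.0, -0.0, 0.0225, -0.01, -0.0, 0.0]]
end [475.2 341.8 116.4] 22.5 0.0
```

jog_arm(targets=[[100,-0.0004,0.0004,0.0159,0.14,-5.91,0.22],[100,0.0012,0.0005,0.0159,0.14,-5.91,0.22],[100,0.0028,0.0005,0.0156,0.14,-5.91,0.22],[100,0.0044,0.0005,0.0153,0.14,-5.91,0.22],[100,0.006,0.0006,0.0147,0.14,-5.91,0.22]])

```text
clock: 2.9
tool_pos: [391.6, 342.7, 250.4]
ee_rot: [0.026, 2.621, -0.014]
contact_force: [0.1, 1.5, -0.9]
grip_width: 85.5
finger_force: 0.0
```

jog_arm(targets=[[100,0.0075,0.0006,0.014,0.14,-5.91,0.22],[100,0.0089,0.0006,0.0132,0.14,-5.91,0.22],[100,0.0102,0.0006,0.0122,0.14,-5.91,0.22],[100,0.0114,0.0006,0.0111,0.14,-5.91,0.22],[100,0.0125,0.0005,0.0099,0.14,-5.91,0.22]])

```text
clock: 3.4
tool_pos: [393.6, 345.5, 172.8]
ee_rot: [0.043, 2.121, -0.026]
contact_force: [0.4, 1.4, -1.2]
grip_width: 85.6
finger_force: 0.0
```

jog_arm(targets=[[100,0.0134,0.0005,0.0085,0.14,-5.91,0.22],[100,0,0,0,0,0,0],[100,0,0,0,0,0,0]])

```text
clock: 3.7
tool_pos: [394.8, 346.1, 158.4]
ee_rot: [0.041, 2.05, -0.034]
contact_force: [0.1, -0.4, -0.1]
grip_width: 85.5
finger_force: 0.0
```

```bash
python3 - <<'E'
from fit import *
v=np.load('fit.npy');t,Q=scr(v)
p0,Q0=pose();print(p0.round(1),observe()['joints'].round(2),(Q0.inv()*tool_for(v,15)[1]).as_rotvec(True).round(2))
p=camera_params('wrist');im=capture('wrist').copy()
M=np.array([[a,b,c] for a in(-20,75) for b in(-12,12) for c in(18,66)]+[[a,b,c] for a in(-20,85) for b in(-23,23) for c in(0,18)],float)
im=cv2.resize(im,(800,600),interpolation=cv2.INTER_CUBIC)
for q in proj(p,Q.apply(M)+t):cv2.circle(im,tuple(int(k) for k in q*1.5625),4,(0,255,255),1)
cv2.imwrite('pics/e.png',im[:,:,::-1])
plan(*tool_for(v,15),4,100)
E
```

```text
[394.8 346.1 158.4] [ 1.04  0.39 -1.11 -0.66 -0.9   0.71] [-0.05 -2.49  0.37]
[[100, 0.0005, -0.0003, 0.0227, -0.0, -0.6, 0.05], [100, 0.0008, -0.0003, 0.0227, -0.0, -0.6, 0.05], [100, 0.001, -0.0003, 0.0227, -0.0, -0.6, 0.05], [100, 0.0012, -0.0003, 0.0227, -0.0, -0.6, 0.05]]
end [475.1 341.8 116.6] 22.8 0.6
```

View pics/e.png

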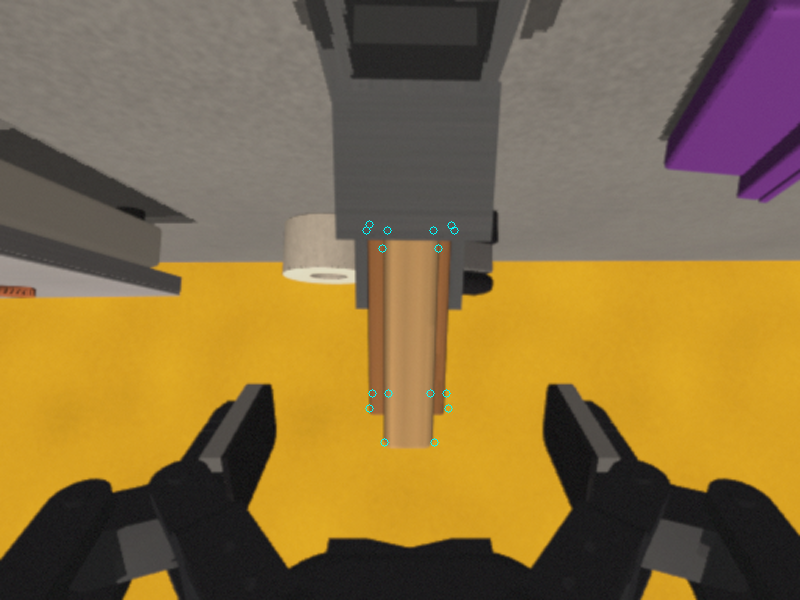

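The wrist view, with the pocket mouth up and the free end down, shows the bar end at (410,446), within about 3 px of the fitted model. The fit is good, so I'm reaching in.

jog_arm(targets=[[100,0.0005,-0.0003,0.0227,0,-0.6,0.05],[100,0.0008,-0.0003,0.0227,0,-0.6,0.05],[100,0.001,-0.0003,0.0227,0,-0.6,0.05],[100,0.0007,-0.0003,0.0195,0,-0.6,0.05],[100,0,0,0,0,0,0]], grip_force=60)

```text
clock: 4.25
tool_pos: [475.4, 341.9, 120.0]
ee_rot: [0.053, 2.003, -0.027]
contact_force: [-0.4, 0.8, 0.6]
grip_width: 85.6
finger_force: 0.0
```

jog_arm(targets=[[10,0,0,0,0,0,0],[10,0,0,0,0,0,0],[10,0,0,0,0,0,0],[10,0,0,0,0,0,0],[10,0,0,0,0,0,0]])

```text
clock: 4.75
tool_pos: [472.2, 342.0, 119.2]
ee_rot: [0.048, 2.004, -0.027]
contact_force: [-5.0, 1.0, 4.7]
grip_width: 23.2
finger_force: 58.5
```

```bash
python3 - <<'E'
from fit import *
s=observe();print(s['grip_width'],s['finger_force'],s['contact_force'].round(1))
v=np.load('fit.npy');t,Q=scr(v);p0,Q0=pose();print(p0.round(1),Q.inv().apply(p0-t).round(1),(Q0.inv()*tool_for(v,15)[1]).as_rotvec(True).round(2),s['joints'].round(2))
up=Q0.inv().apply(Q.apply([1,0,0]));print('up in tool',up.round(3))
p1=p0+Q.apply([115,0,6]);P,Qq=plan(p1,Q0,7,10)
D=frame([-1,0,0],[0,0,-1])
print(P); plan([450,195,150],D,14,10,P,Qq)
E
```

```text
23.15272726952145 58.50379765033722 [-5.   1.   4.7]
[472.2 342.  119.2] [16.1  0.1 29.9] [ 0.05  0.18 -0.15] [ 0.88  0.62 -1.11 -1.07 -0.81  0.51]
up in tool [-1.     0.003  0.003]
[[10, -0.0164, 0.0, -0.0008, 0.0, 0.0, 0.0], [10, -0.0164, 0.0, -0.0008, 0.0, 0.0, 0.0], [10, -0.0164, 0.0, -0.0008, 0.0, 0.0, 0.0], [10, -0.0164, 0.0, -0.0008, 0.0, 0.0, 0.0], [10, -0.0164, 0.0, -0.0008, 0.0, 0.0, 0.0]]
[[10, -0.0164, 0.0, -0.0008, 0.0, 0.0, 0.0], [10, -0.0164, 0.0, -0.0008, 0.0, 0.0, 0.0]]
end [515.2 339.7 225.7] 16.5 0.0
[515.21221967 339.73078056 225.72212729]
[[10, 0.0066, -0.0106, -0.0015, -0.1, 4.65, -0.17], [10, 0.0068, -0.0105, -0.001, -0.1, 4.65, -0.17], [10, 0.0069, -0.0105, -0.0005, -0.1, 4.65, -0.17], [10, 0.0069, -0.0105, 0.0001, -0.1, 4.65, -0.17], [10, 0.0069, -0.0105, 0.0006, -0.1, 4.65, -0.17]]
[[10, 0.0069, -0.0105, 0.0012, -0.1, 4.65, -0.17], [10, 0.0068, -0.0104, 0.0017, -0.1, 4.65, -0.17], [10, 0.0067, -0.0104, 0.0022, -0.1, 4.65, -0.17], [10, 0.0065, -0.0104, 0.0027, -0.1, 4.65, -0.17], [10, 0.0063, -0.0104, 0.0032, -0.1, 4.65, -0.17]]
[[10, 0.006, -0.0104, 0.0037, -0.1, 4.65, -0.17], [10, 0.0057, -0.0104, 0.0042, -0.1, 4.65, -0.17], [10, 0.0054, -0.0104, 0.0046, -0.1, 4.65, -0.17], [10, 0.0051, -0.0104, 0.005, -0.1, 4.65, -0.17]]
end [449.9 194.8 150. ] 12.6 4.7
```

jog_arm(targets=[[10,-0.008,0,-0.0008,0,0,0],[10,-0.0164,0,-0.0008,0,0,0],[10,-0.0164,0,-0.0008,0,0,0],[10,-0.0164,0,-0.0008,0,0,0],[10,-0.0164,0,-0.0008,0,0,0]])

```text
clock: 5.25
tool_pos: [499.5, 339.9, 186.7]
ee_rot: [0.046, 2.007, -0.029]
contact_force: [-0.2, 0.9, -4.0]
grip_width: 23.3
finger_force: 58.7
```

jog_arm(targets=[[10,-0.0164,0,-0.0008,0,0,0],[10,-0.0164,0,-0.0008,0,0,0],[10,-0.0164,0,-0.0008,0,0,0],[10,-0.008,0,0,0,0,0]])

```text
clock: 5.65
tool_pos: [522.0, 339.2, 240.9]
ee_rot: [0.048, 2.004, -0.028]
contact_force: [0.4, 0.1, -3.1]
grip_width: 23.2
finger_force: 58.7
```

jog_arm(targets=[[10,0.0066,-0.0106,-0.0015,-0.1,4.65,-0.17],[10,0.0068,-0.0105,-0.001,-0.1,4.65,-0.17],[10,0.0069,-0.0105,-0.0005,-0.1,4.65,-0.17],[10,0.0069,-0.0105,0.0001,-0.1,4.65,-0.17],[10,0.0069,-0.0105,0.0006,-0.1,4.65,-0.17]])

```text
clock: 6.15
tool_pos: [497.0, 286.6, 211.8]
ee_rot: [0.034, 2.416, -0.021]
contact_force: [0.9, -0.4, -2.6]
grip_width: 23.3
finger_force: 58.8
```

jog_arm(targets=[[10,0.0069,-0.0105,0.0012,-0.1,4.65,-0.17],[10,0.0068,-0.0104,0.0017,-0.1,4.65,-0.17],[10,0.0067,-0.0104,0.0022,-0.1,4.65,-0.17],[10,0.0065,-0.0104,0.0027,-0.1,4.65,-0.17],[10,0.0063,-0.0104,0.0032,-0.1,4.65,-0.17]])

```text
clock: 6.65
tool_pos: [473.9, 235.1, 185.2]
ee_rot: [0.018, 2.821, -0.011]
contact_force: [0.8, 0.2, -3.0]
grip_width: 23.2
finger_force: 58.8
```

jog_arm(targets=[[10,0.006,-0.0104,0.0037,-0.1,4.65,-0.17],[10,0.0057,-0.0104,0.0042,-0.1,4.65,-0.17],[10,0.0054,-0.0104,0.0046,-0.1,4.65,-0.17],[10,0.0051,-0.0104,0.005,-0.1,4.65,-0.17],[10,0,0,0,0,0,0]])

```text
clock: 7.15
tool_pos: [457.0, 192.8, 162.9]
ee_rot: [-0.006, -3.139, 0.003]
contact_force: [-0.3, -0.7, -1.7]
grip_width: 23.5
finger_force: 59.1
```

```bash
python3 - <<'E'
from fit import *
s=observe();print(s['grip_width'],s['finger_force'],s['contact_force'].round(1),s['moment'].round(2))
D=frame([-1,0,0],[0,0,-1]);p0,Q0=pose();print(p0.round(1),s['joints'].round(2),(Q0.inv()*D).as_rotvec(True).round(2))
plan([450,195,45],D,6,10)
im=capture('wrist');cv2.imwrite('pics/f.png',im[:,:,::-1])
E
```

```text
23.451761307418955 59.14695203304291 [-0.3 -0.7 -1.7] [ 0.05 -0.03 -0.03]
[457.  192.8 162.9] [ 0.25  0.29 -0.43  0.85 -0.    0.25] [-0.1  -0.15 -0.21]
[[10, 0.0011, 0.0004, 0.0197, -0.02, -0.03, -0.03], [10, 0.0011, 0.0004, 0.0197, -0.02, -0.03, -0.03], [10, 0.0011, 0.0004, 0.0197, -0.02, -0.03, -0.03], [10, 0.0011, 0.0004, 0.0197, -0.02, -0.03, -0.03], [10, 0.0012, 0.0004, 0.0197, -0.02, -0.03, -0.03]]
[[10, 0.0012, 0.0004, 0.0197, -0.02, -0.03, -0.03]]
end [450.  195.1  44.7] 19.7 0.0
```

View pics/f.png

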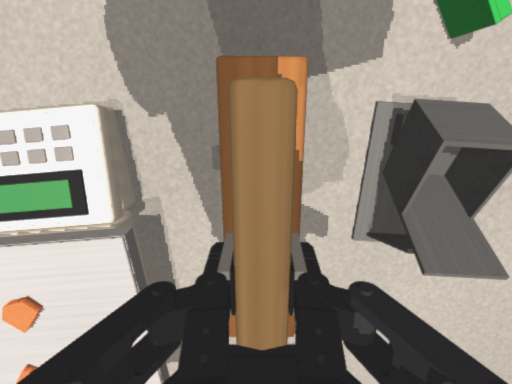

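The wrist picture shows the scraper held sole down between (215,60) and (300,340). The desk below is clear, with the holder to the right and the scale to the left, so I'm lowering it.

jog_arm(targets=[[10,0.0011,0.0004,0.0197,-0.02,-0.03,-0.03],[10,0.0011,0.0004,0.0197,-0.02,-0.03,-0.03],[10,0.0011,0.0004,0.0197,-0.02,-0.03,-0.03],[10,0.0011,0.0004,0.0197,-0.02,-0.03,-0.03],[10,0.0012,0.0004,0.0197,-0.02,-0.03,-0.03]])

```text
clock: 7.7
tool_pos: [450.4, 197.1, 65.3]
ee_rot: [-0.004, 3.136, 0.003]
contact_force: [1.1, -0.5, -3.2]
grip_width: 23.4
finger_force: 59.4
```

jog_arm(targets=[[10,0.0012,0.0004,0.0197,-0.02,-0.03,-0.03],[10,0,0,0.004,0,0,0],[10,0,0,0.004,0,0,0],[10,0,0,0.002,0,0,0],[10,0,0,0,0,0,0]])

```text
clock: 8.2
tool_pos: [450.4, 197.0, 36.6]
ee_rot: [-0.004, 3.137, 0.004]
contact_force: [0.6, -0.4, -2.6]
grip_width: 23.4
finger_force: 59.1
```

jog_arm(targets=[[10,0,0,0.0015,0,0,0],[10,0,0,0.0015,0,0,0],[10,0,0,0,0,0,0]])

```text
clock: 8.5
tool_pos: [449.9, 196.7, 33.0]
ee_rot: [-0.003, 3.138, 0.003]
contact_force: [0.3, -0.9, -1.9]
grip_width: 23.1
finger_force: 59.1
```

jog_arm(targets=[[10,0,0,0.0015,0,0,0],[10,0,0,0.0015,0,0,0],[10,0,0,0,0,0,0]])

```text
clock: 8.8
tool_pos: [449.7, 196.6, 29.7]
ee_rot: [-0.003, 3.139, 0.003]
contact_force: [-0.3, 0.2, -2.9]
grip_width: 23.5
finger_force: 59.1
```

jog_arm(targets=[[10,0,0,0.001,0,0,0],[10,0,0,0,0,0,0]])

```text
clock: 9.0
tool_pos: [449.8, 196.7, 29.5]
ee_rot: [-0.003, 3.138, 0.003]
contact_force: [-1.6, -1.0, 4.9]
grip_width: 23.6
finger_force: 60.0
```

jog_arm(targets=[[100,0,0,0,0,0,0],[100,0,0,0,0,0,0],[100,0,0,0,0,0,0],[100,0,0,-0.01,0,0,0],[100,0.004,0,-0.03,0,0,0]])

```text
clock: 9.5
tool_pos: [444.2, 196.1, 67.9]
ee_rot: [0.003, -3.141, -0.001]
contact_force: [-0.2, 0.3, 0.4]
grip_width: 85.4
finger_force: 0.0
```

jog_arm(targets=[[100,0.006,0,-0.045,0,0,0],[100,0.006,0,-0.045,0,0,0],[100,0,0,-0.04,0,0,0],[100,0,0,-0.02,0,0,0],[100,0,0,0,0,0,0]])

```text
clock: 10.0
tool_pos: [435.4, 197.0, 223.0]
ee_rot: [-0.004, 3.131, 0.006]
contact_force: [0.3, -0.5, -0.6]
grip_width: 85.3
finger_force: 0.0
```

```bash
python3 - <<'E'
from fit import *
p0,Q0=pose();print(p0.round(1))
im=capture('wrist');p=camera_params('wrist');ms=masks_of('wrist','scraper')
for m in ms:
  P=m['pixels'].astype(np.uint8);print(m['score'],np.round(m['xy']),P.sum(),[(np.flatnonzero(P.any(a))[[0,-1]]).tolist() for a in(0,1)])
im=cv2.resize(im,(800,600),interpolation=cv2.INTER_CUBIC)
t=np.array([435,196.7,0]);M=np.array([[a,b,c] for a in(-75,75) for b in(-12,12) for c in(66,)]+[[a,b,c] for a in(-85,85) for b in(-23,23) for c in(18,)],float)
print((proj(p,M+t)*1.5625).round().tolist())
for q in proj(p,M+t):cv2.circle(im,tuple(int(k) for k in q*1.5625),4,(0,255,255),1)
cv2.imwrite('pics/g.png',im[:,:,::-1])
E
```

```text
[435.4 197.  223. ]
0.75 [430.  23.] 4161 [[385, 480], [0, 65]]
0.58 [503. 176.] 1501 [[497, 511], [113, 232]]
0.55 [260. 154.] 5645 [[240, 280], [81, 234]]
0.35 [ 74. 214.] 26884 [[0, 182], [118, 379]]
[[389.0, 145.0], [429.0, 145.0], [392.0, 368.0], [426.0, 368.0], [376.0, 127.0], [442.0, 127.0], [380.0, 350.0], [438.0, 350.0]]
```

View pics/g.png

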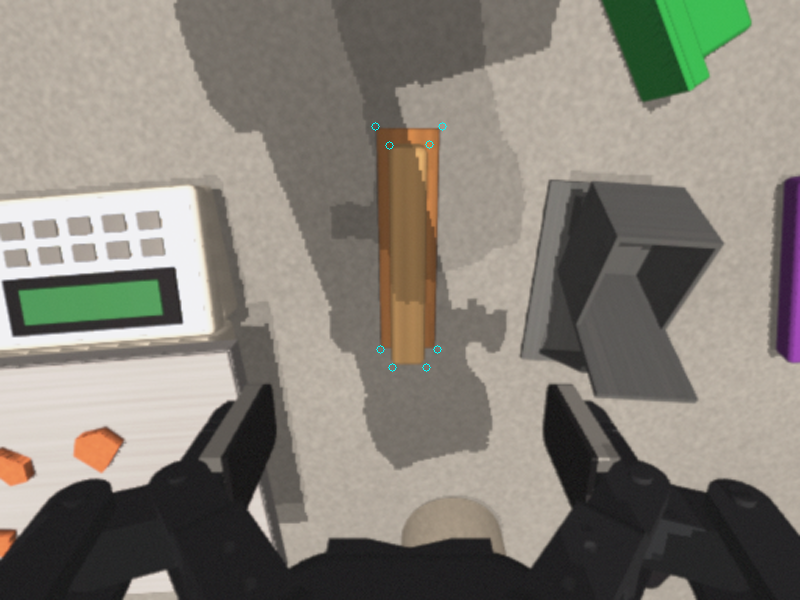

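The picture shows the released scraper flat on its sole, with its block between (377,128) and (438,349). That matches my model centred at (435,196), so I'm regrasping at the middle.

jog_arm(targets=[[100,0.0004,-0.0005,0.035,0,0,0],[100,0,-0.0005,0.035,0,0,0],[100,0,0,0.035,0,0,0],[100,0,0,0.035,0,0,0],[100,0,0,0.03,0,0,0]])

```text
clock: 10.6
tool_pos: [431.1, 195.0, 45.8]
ee_rot: [0.003, -3.141, -0.001]
contact_force: [0.1, -0.0, -0.2]
grip_width: 85.7
finger_force: 0.0
```

jog_arm(targets=[[100,0,0,0.018,0,0,0],[100,0,0,0.007,0,0,0],[100,0,0,0,0,0,0]])

```text
clock: 10.9
tool_pos: [431.7, 195.2, 22.3]
ee_rot: [0.003, -3.141, -0.001]
contact_force: [0.3, 0.2, -0.1]
grip_width: 85.3
finger_force: 0.0
```

jog_arm(targets=[[10,0,0,0,0,0,0],[10,0,0,0,0,0,0],[10,0,0,0,0,0,0],[10,0,0,0,0,0,0],[10,0,0,0,0,0,0]], grip_force=70)

```text
clock: 11.4
tool_pos: [434.0, 195.9, 24.7]
ee_rot: [-0.003, 3.137, 0.004]
contact_force: [-0.9, 0.7, 4.6]
grip_width: 23.2
finger_force: 68.4
```

```bash
python3 - <<'E'
from fit import *
p0,Q0=pose();print(p0.round(1))
T=camera_params('top');im=capture('top')
for m in masks_of('top','pan_center')[:1]:
  P=m['pixels'].astype(np.uint8);print(m['score'],P.sum())
  b=cv2.boxPoints(cv2.minAreaRect(cv2.findNonZero(P)));w=back(T,b,85)[:,:2];print(b.round(1).tolist(),w.round(1).tolist(),w.mean(0),[np.linalg.norm(w[i]-w[i-1]).round() for i in range(4)])
hsv=cv2.cvtColor(im,cv2.COLOR_RGB2HSV);o=cv2.inRange(hsv,(3,150,100),(14,255,255));o[:,:260]=0;o[220:]=0;o[:100]=0
n,_,st,c=cv2.connectedComponentsWithStats(o)
for i in range(1,n):
  if st[i,4]>10:print(st[i],back(T,c[i],89).round(1))
for q in('zero_key_top','scrap_tray'):print(q,[(np.round(d['xy'],1).tolist(),round(d['score'],2),back(T,d['xy'],67).round(0).tolist()) for d in find_in('top',q)])
# white/bright pan segmentation
g=cv2.cvtColor(im,cv2.COLOR_RGB2GRAY);cv2.imwrite('pics/top2.png',im[:,:,::-1])
E
```

```text
[434.  195.9  24.7]
0.58 10477
[[264.6000061035156, 129.39999389648438], [366.70001220703125, 119.5], [377.6000061035156, 231.89999389648438], [275.5, 241.8000030517578]] [[706.7, 98.4], [731.1, -188.2], [416.8, -210.4], [392.2, 71.6]] [561.68742664 -57.15843688] [np.float64(316.0), np.float64(288.0), np.float64(315.0), np.float64(283.0)]
[337 144  10   6  44] [[ 653.6 -114.9   89. ]]
[305 147  10   8  54] [[645.6 -26.5  89. ]]
[347 166   9   8  55] [[ 590.3 -139.7   89. ]]
[327 168  10   9  54] [[583. -85.  89.]]
[303 173  10  10  66] [[567.8 -19.4  89. ]]
zero_key_top [([353.6, 218.3], 0.64, [[455.0, -149.0, 67.0]])]
scrap_tray [([386.8, 162.1], 0.67, [[613.0, -246.0, 67.0]])]
```

```bash
cat >> fit.py <<'E'
YAW=np.radians(4.6);PC=np.array([611.4,-53.8]);c,s=np.cos(YAW),np.sin(YAW)
SD=frame([-c,-s,0],[0,0,-1])
def sc(x,y,z): return np.array([PC[0]+c*x-s*y,PC[1]+s*x+c*y,z])
E
python3 - <<'E'
from fit import *
C=np.array([[653.6,-114.9],[645.6,-26.5],[590.3,-139.7],[583,-85],[567.8,-19.4]])-PC
print('chips in pan',(C@np.array([[c,-s],[s,c]])).round(0).tolist())
p0,Q0=pose()
P,Q=plan(p0+[0,0,120],Q0,4,10)
P,Q=plan(sc(-3,100,145),SD,7,10,P,Q)
plan(sc(-3,100,114),SD,3,10,P,Q)
E
```

```text
chips in pan [[37.0, -64.0], [36.0, 24.0], [-28.0, -84.0], [-31.0, -29.0], [-41.0, 38.0]]
[[10, -0.0001, 0.0001, -0.03, 0.0, 0.0, 0.0], [10, -0.0001, 0.0001, -0.03, 0.0, 0.0, 0.0], [10, -0.0001, 0.0001, -0.03, 0.0, 0.0, 0.0], [10, -0.0001, 0.0001, -0.03, 0.0, 0.0, 0.0]]
end [433.8 196.1 144.7] 30.0 0.0
[[10, -0.0237, -0.0215, 0.0, 0.02, 0.04, -0.64], [10, -0.0235, -0.0218, -0.0, 0.02, 0.04, -0.64], [10, -0.0233, -0.0221, -0.0, 0.02, 0.04, -0.64], [10, -0.023, -0.0223, -0.0, 0.02, 0.04, -0.64], [10, -0.0228, -0.0226, -0.0, 0.02, 0.04, -0.64]]
[[10, -0.0225, -0.0228, -0.0, 0.02, 0.04, -0.64], [10, -0.0223, -0.0231, -0.0, 0.02, 0.04, -0.64]]
end [600.4  45.7 144.9] 32.1 0.6
[[10, 0.0, -0.0, 0.0103, -0.0, -0.0, 0.0], [10, 0.0, -0.0, 0.0103, -0.0, -0.0, 0.0], [10, 0.0, -0.0, 0.0103, -0.0, -0.0, 0.0]]
end [600.4  45.7 114. ] 10.3 0.0
```

jog_arm(targets=[[10,0,0,-0.03,0,0,0],[10,0,0,-0.03,0,0,0],[10,0,0,-0.03,0,0,0],[10,0,0,-0.03,0,0,0],[10,0,0,-0.01,0,0,0]])

```text
clock: 12.1
tool_pos: [434.4, 195.8, 156.4]
ee_rot: [-0.003, 3.134, 0.005]
contact_force: [0.9, 0.4, -2.8]
grip_width: 23.3
finger_force: 69.7
```

jog_arm(targets=[[10,-0.0237,-0.0215,0,0.02,0.04,-0.64],[10,-0.0235,-0.0218,0,0.02,0.04,-0.64],[10,-0.0233,-0.0221,0,0.02,0.04,-0.64],[10,-0.023,-0.0223,0,0.02,0.04,-0.64],[10,-0.0228,-0.0226,0,0.02,0.04,-0.64]])

```text
clock: 12.6
tool_pos: [552.0, 87.0, 152.4]
ee_rot: [0.092, -3.138, -0.0]
contact_force: [-0.1, 0.2, -1.8]
grip_width: 23.2
finger_force: 69.6
```

jog_arm(targets=[[10,-0.0225,-0.0228,0,0.02,0.04,-0.64],[10,-0.0223,-0.0231,0,0.02,0.04,-0.64],[10,0,0,0,0,0,0]])

```text
clock: 12.9
tool_pos: [602.2, 42.0, 152.3]
ee_rot: [0.12, -3.139, 0.003]
contact_force: [-0.8, 0.6, -2.5]
grip_width: 22.8
finger_force: 69.7
```

```bash
python3 - <<'E'
from fit import *
s_=observe();p0,Q0=pose();print(s_['grip_width'],s_['contact_force'].round(1),s_['joints'].round(2));plan(sc(-3,100,115),SD,4,10)
im=capture('wrist');p=camera_params('wrist');im=cv2.resize(im,(800,600),interpolation=cv2.INTER_CUBIC)
A=np.array([sc(a,b,85) for a in(-105,105) for b in(-140,140)]+[sc(a,b,89) for a,b in [[37,-64],[36,24],[-28,-84],[-31,-29],[-41,38]]])
for q in proj(p,A):
  try: cv2.circle(im,tuple(int(k) for k in q*1.5625),4,(0,0,255),1)
  except Exception: pass
cv2.imwrite('pics/i.png',im[:,:,::-1])
E
```

```text
22.77411961327726 [-0.8  0.6 -2.5] [-0.05  0.48 -0.16  0.93 -0.   -0.13]
[[10, 0.0004, 0.001, 0.0093, -0.03, -0.01, -0.05], [10, 0.0004, 0.0009, 0.0093, -0.03, -0.01, -0.05], [10, 0.0004, 0.0009, 0.0093, -0.03, -0.01, -0.05], [10, 0.0004, 0.0009, 0.0093, -0.03, -0.01, -0.05]]
end [600.3  45.6 115.1] 9.4 0.1
```

View pics/i.png

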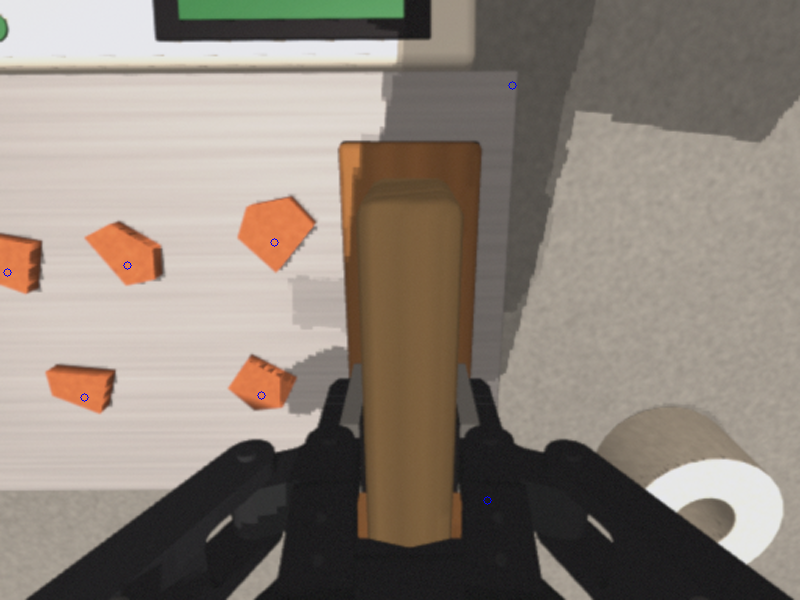

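The wrist view shows the scraper over the pan's +y end, with its near end at (410,142) and its left edge near x=345. All five chips lie to its left, in rows 195–410 and inside its span. The pan sits about 5 mm nearer than I estimated. I'm lowering it gently.

jog_arm(targets=[[10,0,0.001,0.0095,-0.03,0,-0.05],[10,0,0.001,0.0095,-0.03,0,-0.05],[10,0,0.001,0.0095,-0.03,0,-0.05],[10,0,0.001,0.0085,0,0,-0.05],[10,0,0,0,0,0,0]])

```text
clock: 13.45
tool_pos: [597.7, 49.7, 115.2]
ee_rot: [0.133, -3.134, -0.002]
contact_force: [-0.8, 0.3, -2.7]
grip_width: 23.2
finger_force: 69.7
```

jog_arm(targets=[[10,0,0,0.0015,0,0,0],[10,0,0,0.0015,0,0,0],[10,0,0,0,0,0,0]])

```text
clock: 13.75
tool_pos: [599.5, 49.0, 114.2]
ee_rot: [0.131, -3.138, -0.001]
contact_force: [-0.3, 0.1, -2.0]
grip_width: 23.0
finger_force: 69.7
```

jog_arm(targets=[[10,0,0,0.0015,0,0,0],[10,0,0,0.001,0,0,0],[10,0,0,0,0,0,0]])

```text
clock: 14.05
tool_pos: [599.2, 49.0, 111.4]
ee_rot: [0.131, -3.137, -0.001]
contact_force: [-0.1, 0.2, -2.9]
grip_width: 23.8
finger_force: 69.7
```

jog_arm(targets=[[10,0,0,0.001,0,0,0],[10,0,0,0,0,0,0]])

```text
clock: 14.25
tool_pos: [599.2, 49.0, 110.4]
ee_rot: [0.131, -3.137, -0.001]
contact_force: [0.2, 0.7, -2.0]
grip_width: 23.4
finger_force: 69.7
```

jog_arm(targets=[[10,0,0,0.001,0,0,0],[10,0,0,0,0,0,0]])

```text
clock: 14.45
tool_pos: [599.3, 49.0, 110.0]
ee_rot: [0.132, -3.138, -0.001]
contact_force: [-2.7, -0.5, 1.9]
grip_width: 23.1
finger_force: 70.3
```

jog_arm(targets=[[10,0,0,0.0005,0,0,0],[10,0,0,0,0,0,0]])

```text
clock: 14.65
tool_pos: [599.2, 49.0, 109.8]
ee_rot: [0.132, -3.138, -0.001]
contact_force: [-4.3, 1.0, 6.2]
grip_width: 23.2
finger_force: 70.9
```

jog_arm(targets=[[10,0,-0.006,0,0,0,0],[10,0,-0.012,0,0,0,0],[10,0,-0.012,0,0,0,0],[10,0,-0.012,0,0,0,0],[10,0,-0.012,0,0,0,0]])

```text
clock: 15.15
tool_pos: [604.8, -5.1, 109.7]
ee_rot: [-0.132, 3.138, 0.004]
contact_force: [-0.6, 4.8, 5.5]
grip_width: 23.2
finger_force: 70.7
```

jog_arm(targets=[[10,0,-0.012,0,0,0,0],[10,0,-0.012,0,0,0,0],[10,0,-0.012,0,0,0,0],[10,0,-0.012,0,0,0,0],[10,0,-0.006,0,0,0,0]])

```text
clock: 15.65
tool_pos: [609.3, -59.3, 109.7]
ee_rot: [-0.13, 3.138, 0.005]
contact_force: [-1.1, 8.9, 10.3]
grip_width: 23.0
finger_force: 71.1
```

```bash
cat > chips.py <<'E'
from fit import *
s_=observe();p0,Q0=pose();print(s_['clock'],p0.round(1),s_['contact_force'].round(1),s_['grip_width'].round(1),'yaw err',(Q0.inv()*SD).as_rotvec(True).round(2))
T=camera_params('top');im=capture('top');cv2.imwrite('pics/t.png',im[:,:,::-1])
o=cv2.inRange(cv2.cvtColor(im,cv2.COLOR_RGB2HSV),(3,140,60),(14,255,255))
n,_,st,cc=cv2.connectedComponentsWithStats(o)
for i in range(1,n):
  if st[i,4]>8:
    w=back(T,cc[i],89)[0];d=w[:2]-(PC+[-3,1]);print(st[i,4],w.round(),'pan',(c*d[0]+s*d[1]).round(),(c*d[1]-s*d[0]).round())
E
python3 chips.py
```

```text
Traceback (most recent call last):
  File "chips.py", line 2, in <module>
    s_=observe();p0,Q0=pose();print(s_['clock'],p0.round(1),s_['contact_force'].round(1),s_['grip_width'].round(1),'yaw err',(Q0.inv()*SD).as_rotvec(True).round(2))
                                                                                         ^^^^^^^^^^^^^^^^^^^^^^
AttributeError: 'float' object has no attribute 'round'
```

```bash
sed -i "s/s_\['grip_width'\].round(1)/round(s_['grip_width'],1)/" chips.py; python3 chips.py
```

```text
15.65 [609.3 -59.3 109.7] [-1.1  8.9 10.3] 23.0 yaw err [0.17 0.06 0.15]
53 [677. -38.  89.] pan 69.0 9.0
46 [574. -46.  89.] pan -34.0 9.0
```

```bash
python3 - <<'E'
import cv2
im=cv2.imread('pics/t.png')[100:260,240:420];im2=__import__('h').capture('wrist')[:,:,::-1]
cv2.imwrite('pics/j.png',__import__('numpy').hstack([cv2.resize(im,(432,384)),cv2.resize(im2,(368,384))]))
E
```

```text
(no output)
```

View pics/j.png

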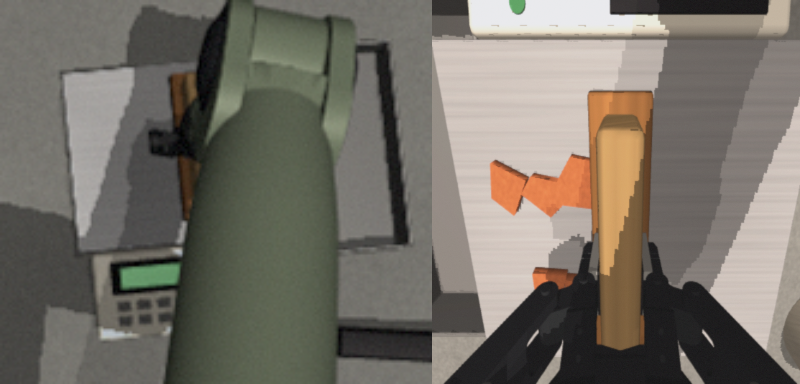

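The wrist view on the right shows the chips gathered in front of the scraper, at about (490–590,155–215) and (550,275). All are inside its span and nothing is left behind it. Wiping on.

jog_arm(targets=[[10,0,-0.006,0,0,0,0],[10,0,-0.01,0,0,0,0],[10,0,-0.01,0,0,0,0],[10,0,-0.01,0,0,0,0],[10,0,-0.01,0,0,0,0]])

```text
clock: 16.25
tool_pos: [612.9, -104.3, 109.7]
ee_rot: [-0.132, 3.138, 0.006]
contact_force: [-0.7, 9.0, 6.4]
grip_width: 23.0
finger_force: 71.2
```

jog_arm(targets=[[10,0,-0.01,0,0,0,0],[10,0,-0.01,0,0,0,0],[10,0,-0.01,0,0,0,0],[10,0,-0.01,0,0,0,0],[10,0,-0.01,0,0,0,0]])

```text
clock: 16.75
tool_pos: [616.9, -154.2, 109.7]
ee_rot: [-0.132, 3.138, 0.005]
contact_force: [-0.6, 5.2, 6.5]
grip_width: 23.3
finger_force: 71.0
```

jog_arm(targets=[[10,0,-0.01,0,0,0,0],[10,0,-0.01,0,0,0,0],[10,0,-0.01,0,0,0,0],[10,0,-0.006,0,0,0,0],[10,0,0,0,0,0,0]])

```text
clock: 17.25
tool_pos: [620.0, -191.4, 109.7]
ee_rot: [-0.13, 3.138, 0.002]
contact_force: [-0.4, 3.5, 6.3]
grip_width: 23.2
finger_force: 70.9
```

```bash
python3 - <<'E'
from fit import *
s_=observe();print(s_['clock'],s_['tool_pos'].round(1),s_['contact_force'].round(1))
im=capture('wrist');cv2.imwrite('pics/k.png',cv2.resize(im,(700,525),interpolation=cv2.INTER_CUBIC)[:,:,::-1])
E
```

```text
17.25 [ 620.  -191.4  109.7] [-0.4  3.5  6.3]
```

View pics/k.png

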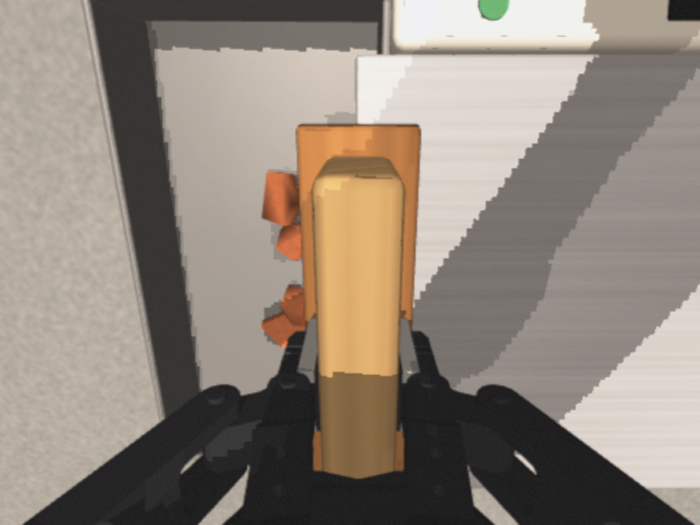

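The view shows the pan clear behind the scraper, and four chips in the tray at about (280,195), (290,240), (295,300) and (280,325), with the fifth probably hidden beneath. I've used up the picture allowance, so from here I check by numbers only. I'm lifting straight up and then counting chips.

jog_arm(targets=[[10,0,0,-0.01,0,0,0],[10,0,0,-0.025,0,0,0],[10,0,0.015,-0.03,0,0,0],[10,0,0.03,-0.01,0,0,0],[10,0,0.035,0,0,0,0]])

```text
clock: 17.8
tool_pos: [613.5, -112.4, 185.8]
ee_rot: [-0.126, 3.138, -0.003]
contact_force: [0.8, 1.3, -2.2]
grip_width: 23.1
finger_force: 69.9
```

jog_arm(targets=[[10,0,0.035,0,0,0,0],[10,0,0.035,0,0,0,0],[10,0,0.035,0,0,0,0],[10,0,0.02,0,0,0,0],[10,0,0,0,0,0,0]])

```text
clock: 18.3
tool_pos: [601.2, 15.7, 183.5]
ee_rot: [0.136, -3.135, -0.001]
contact_force: [-0.4, -0.6, -3.1]
grip_width: 23.3
finger_force: 69.7
```

```bash
cat > w.py <<'E'
from fit import *
import sys
p=camera_params('wrist');im=capture('wrist');o=cv2.inRange(cv2.cvtColor(im,cv2.COLOR_RGB2HSV),(3,140,60),(14,255,255))
n,_,st,cc=cv2.connectedComponentsWithStats(o)
for i in range(1,n):
  if st[i,4]>25:
    for z in(8,89):
      w=back(p,cc[i],z)[0];d=w[:2]-(PC+[-4,2]);print(st[i].tolist(),z,w.round(),'pan',(c*d[0]+s*d[1]).round(),(c*d[1]-s*d[0]).round())
E
python3 - <<'E'
from fit import *
p0,Q0=pose();print(p0.round(1),observe()['clock'])
P,Q=plan([435,196,150],frame([-1,0,0],[0,0,-1]),10,10)
E
python3 w.py; echo top; python3 chips.py
```

```text
[601.2  15.7 183.5] 18.3
[[10, 0.015, 0.0194, 0.0034, 0.0, -0.02, 0.5], [10, 0.0152, 0.0193, 0.0034, 0.0, -0.02, 0.5], [10, 0.0153, 0.0191, 0.0034, 0.0, -0.02, 0.5], [10, 0.0155, 0.019, 0.0034, 0.0, -0.02, 0.5], [10, 0.0157, 0.0189, 0.0034, 0.0, -0.02, 0.5]]
[[10, 0.0158, 0.0187, 0.0034, 0.0, -0.02, 0.5], [10, 0.016, 0.0186, 0.0034, 0.0, -0.02, 0.5], [10, 0.0161, 0.0184, 0.0034, 0.0, -0.02, 0.5], [10, 0.0163, 0.0183, 0.0034, 0.0, -0.02, 0.5], [10, 0.0165, 0.0182, 0.0034, 0.0, -0.02, 0.5]]
end [434.9 196.  149.9] 24.7 0.5
[218, 91, 89, 146, 4169] 8 [568.  12.   8.] pan -34.0 67.0
[218, 91, 89, 146, 4169] 89 [555.  11.  89.] pan -47.0 67.0
[229, 316, 7, 28, 164] 8 [828.  -5.   8.] pan 224.0 29.0
[229, 316, 7, 28, 164] 89 [749.  -2.  89.] pan 145.0 38.0
[289, 316, 6, 28, 157] 8 [822.  74.   8.] pan 224.0 108.0
[289, 316, 6, 28, 157] 89 [744.  57.  89.] pan 145.0 97.0
top
18.35 [601.6  14.2 183.6] [ 0.4 -0.3 -3.1] 23.2 yaw err [-0.03 -0.18  0.28]
94 [ 653. -207.   89.] pan 32.0 -158.0
140 [ 590. -209.   89.] pan -31.0 -155.0
```

Only the scraper shows orange over the pan. The top camera sees two clusters in the tray, with areas of 94 and 140 px against about 50 px per chip, so all five are there. Now I'm putting the scraper down.

jog_arm(targets=[[10,0.015,0.0194,0.0034,0,0,0.5],[10,0.0152,0.0193,0.0034,0,0,0.5],[10,0.0153,0.0191,0.0034,0,0,0.5],[10,0.0155,0.019,0.0034,0,0,0.5],[10,0.0157,0.0189,0.0034,0,0,0.5]])

```text
clock: 18.9
tool_pos: [519.1, 103.2, 166.9]
ee_rot: [0.058, -3.139, 0.001]
contact_force: [0.5, 0.9, -2.7]
grip_width: 23.2
finger_force: 69.7
```

jog_arm(targets=[[10,0.0158,0.0187,0.0034,0,0,0.5],[10,0.016,0.0186,0.0034,0,0,0.5],[10,0.0161,0.0184,0.0034,0,0,0.5],[10,0.0163,0.0183,0.0034,0,0,0.5],[10,0.0165,0.0182,0.0034,0,0,0.5]])

```text
clock: 19.4
tool_pos: [436.7, 193.9, 150.3]
ee_rot: [-0.01, -3.14, 0.001]
contact_force: [0.2, 0.3, -2.7]
grip_width: 23.1
finger_force: 69.7
```

jog_arm(targets=[[10,0,0,0.03,0,0,0],[10,0,0,0.03,0,0,0],[10,0,0,0.03,0,0,0],[10,0,0,0.02,0,0,0],[10,0,0,0,0,0,0]])

```text
clock: 19.9
tool_pos: [434.8, 192.9, 38.0]
ee_rot: [-0.009, -3.135, 0.002]
contact_force: [-1.1, 0.0, -2.5]
grip_width: 23.4
finger_force: 69.6
```

```bash
python3 - <<'E'
from fit import *
p0,Q0=pose();print(p0.round(1),observe()['contact_force'].round(1),(Q0.inv()*frame([-1,0,0],[0,0,-1])).as_rotvec(True).round(2))
E
python3 chips.py
```

```text
[434.8 192.9  38. ] [-1.1  0.  -2.5] [-0.09 -0.37 -0.34]
19.9 [434.8 192.9  38. ] [-1.1  0.  -2.5] 23.4 yaw err [-0.08 -0.37 -4.94]
96 [ 653. -207.   89.] pan 32.0 -158.0
142 [ 590. -210.   89.] pan -31.0 -155.0
54 [511. 181.  89.] pan -78.0 241.0
```

jog_arm(targets=[[10,0,0,0.004,0,0,0],[10,0,0,0.004,0,0,0],[10,0,0,0.002,0,0,0],[10,0,0,0.001,0,0,0],[10,0,0,0,0,0,0]])

```text
clock: 20.45
tool_pos: [436.5, 195.1, 29.6]
ee_rot: [-0.005, -3.14, -0.001]
contact_force: [-0.7, 0.1, -2.6]
grip_width: 23.3
finger_force: 69.6
```

jog_arm(targets=[[10,0,0,0.001,0,0,0],[10,0,0,0,0,0,0]])

```text
clock: 20.65
tool_pos: [436.4, 195.1, 28.4]
ee_rot: [-0.005, -3.14, -0.001]
contact_force: [0.5, 0.6, -1.9]
grip_width: 23.4
finger_force: 69.6
```

jog_arm(targets=[[10,0,0,0.001,0,0,0],[10,0,0,0,0,0,0]])

```text
clock: 20.85
tool_pos: [436.3, 195.0, 27.3]
ee_rot: [-0.005, -3.14, -0.001]
contact_force: [0.0, 0.2, -2.4]
grip_width: 23.5
finger_force: 69.6
```

jog_arm(targets=[[10,0,0,0.001,0,0,0],[10,0,0,0.001,0,0,0],[10,0,0,0,0,0,0]])

```text
clock: 21.15
tool_pos: [436.4, 195.0, 25.2]
ee_rot: [-0.006, -3.14, -0.001]
contact_force: [-0.3, -1.4, -3.4]
grip_width: 23.5
finger_force: 69.6
```

jog_arm(targets=[[10,0,0,0.001,0,0,0],[10,0,0,0,0,0,0]])

```text
clock: 21.35
tool_pos: [436.3, 195.0, 24.8]
ee_rot: [-0.005, -3.14, -0.001]
contact_force: [-2.3, 0.1, 2.8]
grip_width: 23.5
finger_force: 70.5
```

jog_arm(targets=[[100,0,0,0,0,0,0],[100,0,0,0,0,0,0],[100,0,0,0,0,0,0],[100,0,0,-0.01,0,0,0],[100,0,0,-0.03,0,0,0]])

```text
clock: 21.85
tool_pos: [434.3, 194.3, 63.3]
ee_rot: [-0.006, -3.135, 0.001]
contact_force: [0.4, 0.4, 0.1]
grip_width: 85.5
finger_force: 0.0
```

jog_arm(targets=[[100,0,0,-0.04,0,0,0],[100,0,0,-0.04,0,0,0],[100,0,0,-0.04,0,0,0],[0,0,0,-0.02,0,0,0],[0,0,0,0,0,0,0]], grip_force=40)

```text
clock: 22.35
tool_pos: [438.9, 195.5, 208.4]
ee_rot: [0.005, 3.136, 0.004]
contact_force: [0.6, 0.3, 0.0]
grip_width: 58.9
finger_force: 0.0
```

```bash
python3 - <<'E'
from fit import *
p0,Q0=pose();print(p0.round(1),observe()['clock'],observe()['grip_width'])
a=np.radians(12);KD=frame([-c*np.cos(a),-s*np.cos(a),-np.sin(a)],[c*np.sin(a),s*np.sin(a),-np.cos(a)])
print(KD.as_matrix().round(2).tolist())
plan([455,-147,160],KD,12,0)
for m in masks_of('wrist','scraper'):
  P=m['pixels'];print(m['score'],np.round(m['xy']),[(np.flatnonzero(P.any(k))[[0,-1]]).tolist() for k in(0,1)])
E
```

```text
[438.9 195.5 208.4] 22.35 58.91331493705565
[[-0.97, -0.08, 0.21], [-0.08, 1.0, 0.02], [-0.21, -0.0, -0.98]]
[[0, -0.0014, -0.0285, 0.004, -0.03, -0.97, -0.4], [0, -0.0012, -0.0286, 0.004, -0.03, -0.97, -0.4], [0, -0.0009, -0.0286, 0.004, -0.03, -0.97, -0.4], [0, -0.0006, -0.0286, 0.004, -0.03, -0.97, -0.4], [0, -0.0004, -0.0286, 0.004, -0.03, -0.97, -0.4]]
[[0, -0.0001, -0.0286, 0.0039, -0.03, -0.97, -0.4], [0, 0.0002, -0.0286, 0.0039, -0.03, -0.97, -0.4], [0, 0.0004, -0.0286, 0.0039, -0.03, -0.97, -0.4], [0, 0.0007, -0.0286, 0.0039, -0.03, -0.97, -0.4], [0, 0.001, -0.0286, 0.0039, -0.03, -0.97, -0.4]]
[[0, 0.0012, -0.0286, 0.0038, -0.03, -0.97, -0.4], [0, 0.0015, -0.0286, 0.0038, -0.03, -0.97, -0.4]]
end [ 455.1 -147.2  159.9] 28.9 1.1
0.65 [259. 200.] [[216, 308], [90, 349]]
```

jog_arm(targets=[[0,-0.0014,-0.0285,0.004,-0.03,-0.97,-0.4],[0,-0.0012,-0.0286,0.004,-0.03,-0.97,-0.4],[0,-0.0009,-0.0286,0.004,-0.03,-0.97,-0.4],[0,-0.0006,-0.0286,0.004,-0.03,-0.97,-0.4],[0,-0.0004,-0.0286,0.004,-0.03,-0.97,-0.4]])

```text
clock: 22.9
tool_pos: [442.0, 51.0, 182.7]
ee_rot: [-0.049, 3.06, 0.005]
contact_force: [0.4, 0.3, 0.3]
grip_width: 0.0
finger_force: 0.0
```

jog_arm(targets=[[0,-0.0001,-0.0286,0.0039,-0.03,-0.97,-0.4],[0,0.0002,-0.0286,0.0039,-0.03,-0.97,-0.4],[0,0.0004,-0.0286,0.0039,-0.03,-0.97,-0.4],[0,0.0007,-0.0286,0.0039,-0.03,-0.97,-0.4],[0,0.001,-0.0286,0.0039,-0.03,-0.97,-0.4]])

```text
clock: 23.4
tool_pos: [448.6, -91.4, 162.9]
ee_rot: [-0.099, 2.974, 0.01]
contact_force: [-0.3, -0.1, -0.4]
grip_width: 0.0
finger_force: 0.0
```

jog_arm(targets=[[0,0.0012,-0.0286,0.0038,-0.03,-0.97,-0.4],[0,0.0015,-0.0286,0.0038,-0.03,-0.97,-0.4],[0,0,0,0,0,0,0]])

```text
clock: 23.7
tool_pos: [451.5, -150.3, 154.8]
ee_rot: [-0.112, 2.94, 0.01]
contact_force: [0.4, 0.7, 0.0]
grip_width: -0.0
finger_force: 0.0
```

```bash
cat > key.py <<'E'
from fit import *
p0,Q0=pose();print(p0.round(1),observe()['clock'],observe()['joints'].round(2))
a=np.radians(12);KD=frame([-c*np.cos(a),-s*np.cos(a),-np.sin(a)],[c*np.sin(a),s*np.sin(a),-np.cos(a)])
p=camera_params('wrist');im=capture('wrist');cv2.imwrite('pics/l.png',im[:,:,::-1])
nom=[455,-147,64]
print('pred px',proj(p,np.array([nom])).round(1))
print('find',[(np.round(d['xy'],1).tolist(),round(d['score'],2)) for d in find_in('wrist','zero_key_top')])
for m in masks_of('wrist','zero_key_top')[:2]:
  P=m['pixels'].astype(np.uint8);n=P.sum();print(m['score'],n,np.round(m['xy'],1),[(np.flatnonzero(P.any(k))[[0,-1]]).tolist() for k in(0,1)],back(p,m['xy'],64).round(1))
u,v=proj(p,np.array([nom]))[0];g=cv2.cvtColor(im,cv2.COLOR_RGB2GRAY)
h=cv2.HoughCircles(cv2.medianBlur(g,3),cv2.HOUGH_GRADIENT,1,20,param1=80,param2=18,minRadius=12,maxRadius=40)
if h is not None:
  for q in h[0][:6]:print('circ',q.round(1),back(p,q[:2],64).round(1))
E
python3 key.py; python3 chips.py
```

```text
[ 451.5 -150.3  154.8] 23.7 [-0.55  0.14 -0.68  0.59  0.12 -0.62]
pred px [[266.3 175.6]]
find [([265.8, 170.6], 0.63)]
0.66 776 [264.  174.4] [[251, 282], [156, 186]] [[ 454.  -148.9   64. ]]
circ [267.5 169.5  20.3] [[ 449.4 -146.5   64. ]]
circ [236.5 211.5  31.5] [[ 491.8 -169.7   64. ]]
circ [206.5 258.5  29.4] [[ 548.5 -196.4   64. ]]
circ [262.5 259.5  16.6] [[ 545.9 -143.2   64. ]]
23.85 [ 451.6 -147.1  155.4] [ 0.5  1.  -0.2] -0.2 yaw err [ 0.03 11.44 -0.02]
94 [ 653. -207.   89.] pan 32.0 -158.0
142 [ 590. -209.   89.] pan -31.0 -155.0
286 [447. 185.  89.] pan -142.0 250.0
```

```bash
cat >> key.py <<'E'
n_=-KD.as_matrix()[:,2];K_=np.array([451.5,-147,63]);plan(K_+12*n_,KD,6,0)
E
python3 key.py | tail -4
```

```text
circ [262.5 259.5  18.8] [[ 547.1 -139.1   64. ]]
[[0, 0.0033, 0.0, 0.0132, -0.01, -0.08, 0.02], [0, 0.0033, 0.0, 0.0132, -0.01, -0.08, 0.02], [0, 0.0033, 0.0, 0.0132, -0.01, -0.08, 0.02], [0, 0.0033, 0.0, 0.0132, -0.01, -0.08, 0.02], [0, 0.0034, 0.0, 0.0132, -0.01, -0.08, 0.02]]
[[0, 0.0034, -0.0, 0.0132, -0.01, -0.08, 0.02]]
end [ 449.1 -147.2   74.7] 13.6 0.1
```

jog_arm(targets=[[0,0.0033,0,0.0132,0,-0.08,0],[0,0.0033,0,0.0132,0,-0.08,0],[0,0.0033,0,0.0132,0,-0.08,0],[0,0.0033,0,0.0132,0,-0.08,0],[0,0.0034,0,0.0132,0,-0.08,0]])

```text
clock: 24.55
tool_pos: [449.9, -147.5, 88.1]
ee_rot: [-0.12, 2.93, 0.01]
contact_force: [0.2, -0.4, 0.5]
grip_width: 0.0
finger_force: 0.0
```

jog_arm(targets=[[0,0.0034,0,0.012,0,-0.08,0],[0,0,0,0.002,0,0,0],[0,0,0,0,0,0,0]])

```text
clock: 24.85
tool_pos: [449.3, -147.7, 74.0]
ee_rot: [-0.119, 2.93, 0.011]
contact_force: [0.1, -0.3, -0.7]
grip_width: -0.3
finger_force: 0.0
```

jog_arm(targets=[[0,0,0,0.002,0,0,0],[0,0,0,0.002,0,0,0],[0,0,0,0,0,0,0]])

```text
clock: 25.15
tool_pos: [450.5, -148.3, 70.3]
ee_rot: [-0.118, 2.929, 0.01]
contact_force: [0.1, -0.2, 0.6]
grip_width: -0.0
finger_force: 0.0
```

jog_arm(targets=[[0,0,0,0.0015,0,0,0],[0,0,0,0.0015,0,0,0],[0,0,0,0,0,0,0]])

```text
clock: 25.45
tool_pos: [450.7, -148.2, 67.0]
ee_rot: [-0.118, 2.929, 0.011]
contact_force: [0.1, -0.1, -0.4]
grip_width: -0.4
finger_force: 0.0
```

jog_arm(targets=[[0,0,0,0.0015,0,0,0],[0,0,0,0.0015,0,0,0],[0,0,0,0,0,0,0]])

```text
clock: 25.75
tool_pos: [451.3, -148.1, 64.0]
ee_rot: [-0.118, 2.93, 0.011]
contact_force: [-0.2, -0.3, 0.1]
grip_width: -0.0
finger_force: 0.0
```

jog_arm(targets=[[0,0,0,0.001,0,0,0],[0,0,0,0.001,0,0,0],[0,0,0,0,0,0,0]])

```text
clock: 26.05
tool_pos: [451.8, -148.2, 62.3]
ee_rot: [-0.118, 2.929, 0.011]
contact_force: [-0.7, 0.3, 1.1]
grip_width: -0.2
finger_force: 0.9
```

jog_arm(targets=[[0,0,0,0.001,0,0,0],[0,0,0,0,0,0,0]])

```text
clock: 26.25
tool_pos: [452.1, -148.1, 61.3]
ee_rot: [-0.118, 2.929, 0.01]
contact_force: [-0.5, 0.1, 2.9]
grip_width: -0.1
finger_force: 1.2
```

jog_arm(targets=[[0,0,0,0.001,0,0,0],[0,0,0,0,0,0,0]])

```text
clock: 26.45
tool_pos: [452.3, -148.1, 60.3]
ee_rot: [-0.118, 2.929, 0.01]
contact_force: [-0.8, 0.3, 4.0]
grip_width: -0.2
finger_force: 1.5
```

jog_arm(targets=[[0,0,0,0.001,0,0,0],[0,0,0,0,0,0,0]])

```text
clock: 26.65
tool_pos: [452.5, -148.1, 59.4]
ee_rot: [-0.118, 2.929, 0.01]
contact_force: [-0.9, 0.6, 3.5]
grip_width: -0.1
finger_force: 1.8
```

jog_arm(targets=[[0,0,0,0.001,0,0,0],[0,0,0,0,0,0,0]])

```text
clock: 26.85
tool_pos: [452.6, -148.1, 58.9]
ee_rot: [-0.118, 2.929, 0.01]
contact_force: [-4.8, 0.8, 12.3]
grip_width: -0.1
finger_force: 6.3
```

jog_arm(targets=[[0,0,0,0.0007,0,0,0],[0,0,0,0,0,0,0]])

```text
clock: 27.05
tool_pos: [452.7, -148.1, 58.8]
ee_rot: [-0.118, 2.929, 0.01]
contact_force: [-9.1, 2.0, 20.7]
grip_width: 0.2
finger_force: 10.8
```

The key hit its hard stop about 4 mm after contact, so it's fully in. Retracting now and then a final check.

jog_arm(targets=[[0,0,0,-0.005,0,0,0],[0,0,0,-0.015,0,0,0],[0,0,0,-0.03,0,0,0],[0,0,0,-0.04,0,0,0],[0,0,0,-0.04,0,0,0]])

```text
clock: 27.55
tool_pos: [424.9, -149.7, 185.6]
ee_rot: [-0.118, 2.931, 0.012]
contact_force: [0.7, -0.8, 1.3]
grip_width: 0.1
finger_force: 0.0
```

jog_arm(targets=[[0,0,0,-0.03,0,0,0],[0,0,0,0,0,0,0],[0,0,0,0,0,0,0]])

```text
clock: 27.85
tool_pos: [419.8, -150.8, 214.5]
ee_rot: [-0.118, 2.928, 0.009]
contact_force: [0.4, 0.0, -0.5]
grip_width: -0.2
finger_force: 0.0
```

```bash
python3 chips.py; python3 - <<'E'
from fit import *
T=camera_params('top')
for q in('scraper','stapler_mid','label_roll_mid','date_stamp_mid','chip0_mid'):print(q,[(np.round(d['xy']).tolist(),round(d['score'],2)) for d in find_in('top',q)][:5])
im=cv2.imread('pics/t.png')[:,:,::-1]
n,_,st,cc=cv2.connectedComponentsWithStats(cv2.inRange(cv2.cvtColor(np.ascontiguousarray(im),cv2.COLOR_RGB2HSV),(3,140,60),(14,255,255)))
for i in range(1,n):
  if st[i,4]>8:print(st[i].tolist(),back(T,[[st[i,0],st[i,1]],[st[i,0]+st[i,2],st[i,1]+st[i,3]]],8).round().tolist())
E
```

```text
27.85 [ 419.8 -150.8  214.5] [ 0.4  0.  -0.5] -0.2 yaw err [-1.300e-01  1.211e+01  1.000e-02]
93 [ 653. -208.   89.] pan 32.0 -158.0
143 [ 590. -209.   89.] pan -31.0 -155.0
298 [444. 184.  89.] pan -144.0 249.0
scraper [([180.0, 290.0], 0.92), ([236.0, 221.0], 0.65), ([116.0, 219.0], 0.58)]
stapler_mid [([422.0, 241.0], 0.49)]
label_roll_mid [([423.0, 241.0], 0.71), ([211.0, 115.0], 0.59)]
date_stamp_mid [([164.0, 140.0], 0.86)]
chip0_mid []
[369, 140, 13, 14, 93] [[687.0, -212.0, 8.0], [645.0, -249.0, 8.0]]
[371, 161, 12, 17, 143] [[624.0, -216.0, 8.0], [574.0, -250.0, 8.0]]
[226, 195, 15, 58, 298] [[528.0, 215.0, 8.0], [357.0, 171.0, 8.0]]
```

jog_arm(targets=[[0,0,0.04,-0.01,0,0,0],[0,0,0.04,0,0,0,0],[0,0,0.04,0,0,0,0],[0,0,0.04,0,0,0,0],[0,0,0.02,0,0,0,0]])

```text
clock: 28.65
tool_pos: [401.8, 31.2, 223.1]
ee_rot: [-0.122, 2.93, 0.012]
contact_force: [0.9, -0.5, 0.3]
grip_width: -0.2
finger_force: 0.0
```

```bash
python3 - <<'E'
from fit import *
capture('top');print([(np.round(d['xy']).tolist(),round(d['score'],2)) for d in find_in('top','stapler_mid')][:3])
E
```

```text
[([408.0, 241.0], 0.87), ([352.0, 217.0], 0.54), ([388.0, 162.0], 0.17)]
```

The stapler hasn't moved: it reads (408,241) against (406,244) at the start. Everything is in place, so I'm handing in.

```bash
python3 -c "from cell import *; print(hand_in())"
```

```text
the job is handed in; nothing more can be done
None
```

I handed in at about 29 s: all five chips are in the tray, the scraper lies sole down on the desk clear of the scale and tray, the zero key was pressed fully in and released, and the bystanders show no sign of having moved. I viewed 11 pictures, one over the limit of 10.

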